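# Reset the coffee grinder's adjuster and shut its guard flap

## Robot

A 7-joint arm with a two-finger parallel gripper is mounted at the origin on a cart in front of the work surface, level with it; the furniture and walls round the work are solid. World frame = base frame: x ahead of the robot, y to its left, z up, the work surface at z = 0. Lengths are in m, angles in rad, forces in N, time in s.
With the tool pointing down it reaches from about 0.4 to 0.9 m from the base axis. Payload 5.6 kg.
Tool frame: the origin (TCP) lies midway between the tips of the shut fingers; the grasp point (between the pads) lies 19 mm behind it; z points along the fingers, y is the line along which they close (so a half turn about z gives the same grasp; the last joint's range is limited). The gripper opens to 92 mm and grips with 3 to 60 N. Pads are 20 mm wide; open, the fingers measure 128 mm over their backs; the gripper's body (75 mm by 189 mm) begins 69 mm behind the grasp point.
Start: joints at [1.27, 0.468, -0.012, 1.603, 0.006, 1.071, -0.056], TCP at [0.166, -0.629, 0.215] pointing down, gripper open.
Joint ranges: [-2.53, 2.53], [-0.31, 2.02], [-1.57, 1.55], [0.28, 2.44], [-1.29, 4.43], [0.15, 1.84], [-2.92, 2.92]. Speed limits (rad/s): [2.57, 2.57, 3.14, 3.14, 3.14, 3.14, 3.14].

## Interface

Orientations are given as [roll, pitch, yaw] about the fixed x, y, z axes, in that order (R = Rz(yaw) Ry(pitch) Rx(roll)).
In Python, from cell import r, eyes gives the robot as it stands.
- The arm moves only by the tool play_rows, never from a script. Its argument "increments" is a list of rows, each an object of numbers: "dx", "dy", "dz": the shift along the tool's x, y, z normalised to -1 to 1, where 1 is 0.4 m; "ax", "ay", "az": the turn, a rotation vector about the tool's x, y, z normalised to -1 to 1, where 1 is 60 degrees; "fingers": the closure, from -1 (fully open) to 1 (shut). A call has 1 to 12 rows; each row shifts and turns the commanded pose from where the row before left it, along the tool's axes as they then stand; what a row does not reach is not made up. A row lasts 1/10 s, in which the tool goes at most 50 mm and 8.59 degrees, less where a joint would pass 70% of its speed; a pose out of reach is approached as far as the arm can. A call with a number of a shift or a turn outside -1 to 1 is refused whole. A call with a gripper value outside its range is refused whole. The fingers move at their own pace and stop on an object; "squeeze" is the grip in N (left out, the last holds). Time passes only in rows, so rows that do not move let the fingers close. It gives the time, the measured TCP pose, the force, the opening and the grip force at its end, in the units of the state.
- r.get_state(): the state, without advancing time (a new reading comes with each control period).
- eyes.capture(name): name is "side" or "top" or "wrist"; returns the picture (480x640x3 uint8, red, green, blue); there is no depth.
- eyes.get_calibration(name): a dict with "vertical_fov" (degrees; the focal length in pixels is half the picture's height over the tangent of half this angle, whatever the lens; pixels are square), "cx", "cy" (the principal point, pixels), "camera_from_world" (4x4, takes a point from world to camera coordinates). Camera axes: x right, y down, z forward; pixel columns grow to the right and rows downward; lengths in m; the calibration is good to about 2 mm. A picture is of the moment at which its call begins: read the wrist's pose just before it. get_calibration takes no time and is no camera call; for the wrist camera it gives the pose at the moment of the call.
- r.sign_off(): hands the job in; it is judged then, once.
The state is a dict: "time_s": time; "joint_positions": joint angles; "dq": joint speeds; "joint_efforts": joint torques, N m; "ee_pos": TCP position; "eef_rot": TCP orientation; "contact_force": force on the tool from outside, world axes, zero at the start; "ft_torque": the same for the moment, N m; "width": finger opening in m; "finger_force": force on a finger pad.
Only numpy, scipy, OpenCV 4.12 (cv2) and the standard library are available. Lean on these libraries where they do the work, as an engineer would, in place of code of your own. Each camera call takes 0.05 s, during which the arm holds its last target. There are 200 camera calls.

## Task

Set the coffee grinder: slacken the big hex lock nut by at least a sixth of a turn anticlockwise, turn the adjuster above it until its pointer stands at the raised rib of the collar, and tighten the nut clockwise fully home again without shifting the pointer. Then lift the knee of the folding stay by its black grip, forward and up away from the flap, past its centre to unlock it, and lower the guard flap gently until it is fully closed. Do not knock over or push about the kitchen things around it.

Things in the scene. Friction and masses are not known exactly. Their poses are not given: they have to be found in the camera images.
- grinder: coffee grinder: white wedge-shaped housing with a steel hopper behind, fixed to the worktop, its low front turned to the robot's right. Origin on the worktop under the adjuster's axis; x to its rear, y to its left, z up. Housing x -88 to 175 mm, y -80 to 95 mm; hopper to 265 mm high
- deck: the grinder's steel deck, sloping up to the rear at 30 degrees. Origin on its surface on the adjuster's axis, 65 mm above the worktop. Its x axis (called u) points up the slope to the rear, y to the grinder's left, z (called w) square out of the deck, up and to the front
- lock_nut (a joint): steel hex nut round the axis w: 44 mm across flats, w 9 to 23 mm. 0 = hard stop, tight; positive = slack, anticlockwise about +w; ends at 1.6 rad. Takes 0.14 N m, rising below 0.4 rad to 0.25 N m at 0, and stays where left. At 0 a pair of flats faces +y and -y of the deck, the others at 60 degree steps. Under 0.4 rad it clamps the adjuster
- nut_centre (a point): centre of the lock nut, on the axis at w 16 mm. Under the nut is a flat round collar of radius 38 mm, top at w 6 mm, with a raised rib
- adjuster (a joint): adjuster above the nut on the same axis: dark bar grip 11 mm wide, 32 mm long, w 26 to 46 mm, one end a pointed nose (the pointer); within radius 18 mm, so fingers that hold the nut pass it. Positive = anticlockwise about +w, -1.5 to 0.7 rad; 0 = pointer straight down the slope (-u). Friction 0.08 N m when the nut is slack; stays where left. Starts 0.45 to 1.5 rad clockwise of the rib
- pointer (a point): nose of the pointer bar, 15 mm from the axis at w 36 mm; its x axis points from the nose along the bar to the blunt end, its z along w
- collar (a joint): angle of the collar with the raised rib, about +w; 0 = rib straight down the slope (-u). Differs from start to start; too stiff to turn by hand. When joint adjuster equals joint collar, the pointer stands at the rib
- index_rib (a point): middle of the rib on the collar: dark, 13 long (radial) x 6 x 5 mm high, 30 mm from the axis, top at w 10 mm; its x axis points to the axis, its z along w
- flap (a joint): steel guard flap hinged at the rear of the deck on a line along y at u 125, w 55 mm. 0 = standing open, square to the deck; positive = closing, to the front; 1.571 = closed, parallel to the deck. Plate y -68 to 83 mm, 7 to 125 mm off the hinge. Hinge friction 0.3 N m: it stays wherever it is left, once the stay is unlocked
- flap_bar (a point): middle of the round dark pull bar at the flap's free edge: 10 mm thick, 105 mm long along y, 185 mm from the hinge line, centred at y 7.5 mm. Between bar and plate is an open window 55 mm deep, 97 mm wide for a finger. Flap open: bar at the top; closed: bar in front at u -60, w 55 mm
- stay_knee (a joint): bend of the folding stay: two flat links of 107 mm in the plane y 112 mm, from the deck at u -60, w 10 mm to the flap 60 mm off its hinge. 0 = locked on its stop; 0.175 = straight (centre); positive = knee lifted forward and up. Over 0.35 it is unlocked and folds on as the flap goes down; lifting the knee moves the flap a little
- knee_grip (a point): middle of the black round finger grip on the knee: 16 mm thick, 42 mm long along y (y 130 to 172 mm), on a thin pin. To unlock, move it 40 mm square to the line of the stay, away from the flap: in the deck frame (u, w) along (-0.49, 0.87). About 4 N
- garlic: bystander: garlic bulb, 54 mm, on the grinder's left, under the stay; origin under it
- teaspoon: bystander: steel teaspoon 130 mm long lying on the grinder's left; origin under it
- mill: bystander: salt shaker, 44 mm thick, 90 mm high, on the grinder's right (far side); origin under it
- spice_jar: bystander: spice jar, 45 mm thick, 100 mm high, on the grinder's right (far side); origin under it
- mug: bystander: mug 82 x 112 x 94 mm, front right; origin under it
- tin: bystander: tin, 75 mm thick, 58 mm high, front left; origin under it

How it is judged:
On the way, in this order (a step that is already met when the one before it is completed fails the run):
1. the lock nut is slackened at least 0.7 rad (value of joint lock_nut above 0.7 rad), for 0.2 s.
2. with the nut slack, the pointer stands at the rib, within 0.16 rad (angle between the x axis of pointer and the x axis of index_rib, either way round below 0.16 rad and value of joint lock_nut above 0.5 rad), for 0.2 s.
3. the nut is tight again (under 0.15 rad) with the pointer still at the rib (value of joint lock_nut below 0.15 rad and angle between the x axis of pointer and the x axis of index_rib, either way round below 0.16 rad), for 0.2 s.
4. the stay's knee is lifted past centre (over 0.35 rad) while the flap is still up (value of joint stay_knee above 0.35 rad and value of joint flap below 0.8 rad), for 0.1 s.
5. the flap is closed (value of joint flap above 1.49 rad), for 0.2 s.
At the end, for the whole second after the job is handed in: The flap is closed to within 0.08 rad and at rest, the lock nut is tight (joint under 0.15 rad) and the pointer stands within 0.16 rad of the rib; nothing is touched (all of step 3 and value of joint flap above 1.49 rad and velocity of joint flap below 0.05 rad/s).
It fails at once if the flap is dropped or slammed: it closes faster than 3 rad/s (velocity of joint flap above 3 rad/s).
It fails at once if the garlic, teaspoon, mill, spice jar, mug or tin is pushed more than 40 mm or knocked over (distance of any of garlic, teaspoon, mill, spice_jar, mug, tin from where it was at the start of the episode above 0.04 m or angle between any of mill, spice_jar, mug, tin's own z axis and vertical above 0.6 rad).
It also fails if it takes over 72 s, if anything falls off the work surface, if the arm or the gripper's body presses on something with over 40 N, if the wrist force passes 120 N, or if a joint passes its speed limit or range.

## Working session

There is one attempt and no reset: what is moved stays moved. The work goes in short steps, Python scripts to look and compute and a tool call to move; the robot and the scene stay as the last step left them, time stands still between calls to the robot, and variables do not carry over. Pictures are saved under pics/ and viewed, at most 10 in all, crops included, and the job is handed in when it is done.

Besides the shell and the picture viewer there is one more tool, called after "Emit:" as name([rows], argument=value, ...), one row to a line, values as JSON. play_rows: Moves the arm, as the interface text tells. Scaled input: -1 to 1 covers 0.4 m each way for a shift and 60 degrees each way for a turn. Its arguments: {"type":"object","properties":{"increments":{"type":"array"},"squeeze":{"type":"number"}},"required":["increments"]}

```bash
mkdir -p pics; ls
python3 - <<'E'
from cell import r, eyes
import cv2,json
s=r.get_state(); print(s)
ims=[]
for n in ("side","top"):
    im=eyes.capture(n); cv2.imwrite(f"pics/{n}0.png",im[:,:,::-1]); c=eyes.get_calibration(n); print(n,c)
im=eyes.capture("wrist"); cv2.imwrite("pics/wrist0.png",im[:,:,::-1]);print(eyes.get_calibration("wrist"))
E
```

```text
pics
{'time_s': 0.0, 'joint_positions': array([ 1.27000875,  0.46835807, -0.01161143,  1.60360967,  0.00598387,
        1.07139862, -0.05630458]), 'dq': array([-2.42690971e-03, -1.32165339e-03, -7.60400823e-04, -1.40090724e-06,
       -3.55887921e-04,  7.03009400e-04, -3.04006265e-03]), 'joint_efforts': array([ 1.70990620e-04, -5.20569420e+01, -1.25797515e-02, -2.43748999e+01,
       -5.67217986e-02,  1.72087247e-02,  1.53026540e-04]), 'ee_pos': array([ 0.16550678, -0.62797849,  0.21365852]), 'eef_rot': array([-3.13985675e+00,  1.04366390e-04,  2.57718991e-01]), 'contact_force': array([ 0.24545575,  0.20935195, -0.31062716]), 'ft_torque': array([-0.06495139,  0.01190366,  0.00952627]), 'finger_force': 0.0, 'width': 0.09180704211562443}
side {'vertical_fov': 55.838149720623676, 'cx': 321.4048944306003, 'cy': 243.20099873521693, 'camera_from_world': array([[ 0.98703092, -0.16040064, -0.0064493 , -0.55202786],
       [-0.14368811, -0.86484881, -0.48103042,  0.19857589],
       [ 0.07157992,  0.47571859, -0.87668018,  1.069255  ],
       [ 0.        ,  0.        ,  0.        ,  1.        ]])}
top {'vertical_fov': 51.18259709910121, 'cx': 316.2814790881719, 'cy': 246.39781877377087, 'camera_from_world': array([[-0.08056412, -0.99672505, -0.00697164,  0.07752683],
       [-0.9140815 ,  0.07666949, -0.39821703,  0.57884923],
       [ 0.3974474 , -0.02570936, -0.91726473,  1.02470478],
       [ 0.        ,  0.        ,  0.        ,  1.        ]])}
{'vertical_fov': 61.62313367903245, 'cx': 325.1148674609839, 'cy': 247.54603598682309, 'camera_from_world': array([[ 2.55102957e-01, -9.66913687e-01, -6.35071985e-04,
        -6.50218897e-01],
       [-9.28820370e-01, -2.45235150e-01,  2.77763282e-01,
        -3.09431693e-02],
       [-2.68728861e-01, -7.02683670e-02, -9.60649341e-01,
         3.90452441e-01],
       [ 0.00000000e+00,  0.00000000e+00,  0.00000000e+00,
         1.00000000e+00]])}
```

View pics/side0.png

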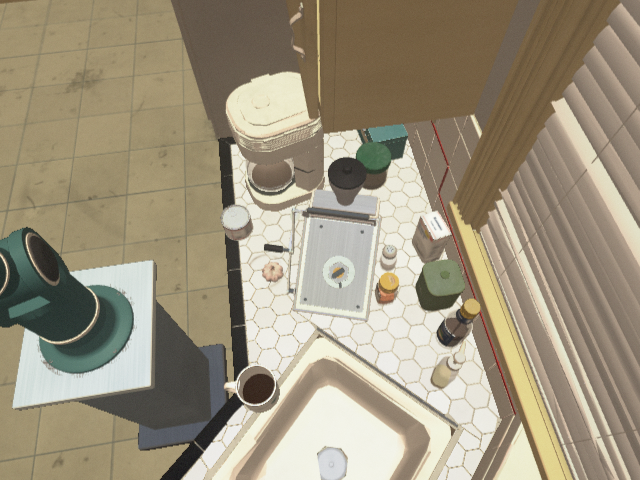

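View pics/top0.png

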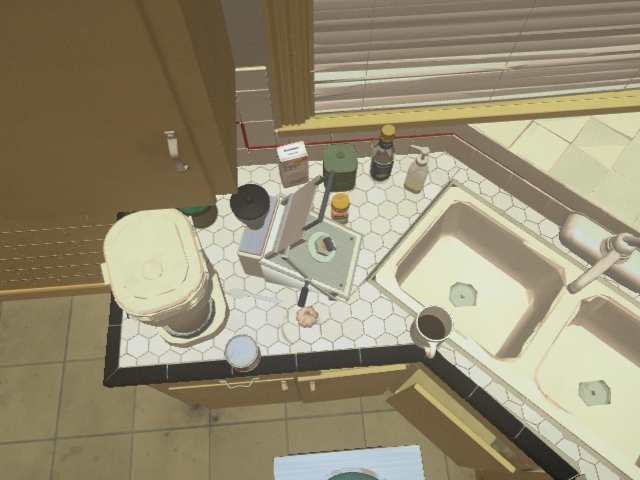

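The side view shows the nut and adjuster near (338,271) and the knee grip near (275,248). The top view shows the nut near (322,247), the grip near (303,297) and the pull bar near (327,190). I'll enlarge both areas.

```bash
cat > h.py <<'E'
import numpy as np, cv2
from scipy.spatial.transform import Rotation as R
def K(c): 
    f=240/np.tan(np.radians(c["vertical_fov"]/2)); return np.array([[f,0,c["cx"]],[0,f,c["cy"]],[0,0,1]])
def ray(c,p):
    T=c["camera_from_world"]; d=np.linalg.solve(K(c),[p[0],p[1],1]); return -T[:3,:3].T@T[:3,3], T[:3,:3].T@d
def proj(c,P):
    T=c["camera_from_world"]; q=(T[:3,:3]@np.atleast_2d(P).T+T[:3,3:]); q=K(c)@q; return (q[:2]/q[2]).T
def tri(cs,ps):
    A=np.zeros((3,3));b=np.zeros(3)
    for c,p in zip(cs,ps):
        o,d=ray(c,p); d/=np.linalg.norm(d); M=np.eye(3)-np.outer(d,d); A+=M;b+=M@o
    X=np.linalg.solve(A,b); return X,[np.round(proj(c,X)[0]-p,1) for c,p in zip(cs,ps)]
def onplane(c,p,P0,n):
    o,d=ray(c,p); return o+d*((P0-o)@n)/(d@n)
E
python3 - <<'E'
import cv2,numpy as np
a=cv2.imread("pics/side0.png")[190:330,260:400]; b=cv2.imread("pics/top0.png")[170:310,235:375]
z=lambda i:cv2.resize(i,(400,400),interpolation=cv2.INTER_CUBIC)
cv2.imwrite("pics/c0.png",np.hstack([z(a),z(b)]))
E
```

```text
(no output)
```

View pics/c0.png

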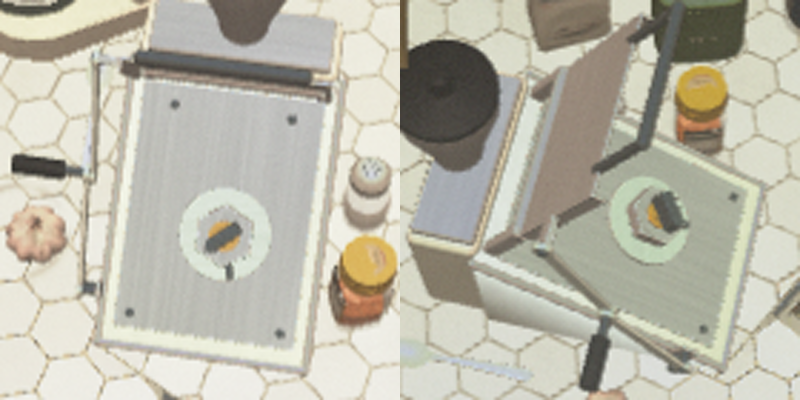

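```bash
cat >> h.py <<'E'
C30,S30=np.cos(np.pi/6),np.sin(np.pi/6)
def deckframe(x,y,yaw):
    G=R.from_euler("z",yaw).as_matrix()
    D=G@np.array([[C30,0,-S30],[0,1,0],[S30,0,C30]]).astype(float)
    return np.array([x,y,.065]),D
E
python3 - <<'E'
from h import *
from cell import eyes
from scipy.optimize import least_squares
cs=eyes.get_calibration("side");ct=eyes.get_calibration("top")
S=lambda x,y:(x/400*140+260-.5+.18,y/400*140+190-.5+.18); T=lambda x,y:((x-400)/400*140+235-.32,y/400*140+170-.32)
obs=[(cs,S(225.5,235),(0,0,6)),(ct,T(650,220),(0,0,6)),
(cs,S(137,62),(125,60,240)),(cs,S(312,76),(125,-45,240)),(ct,T(680,8),(125,-45,240)),(ct,T(642,147),(125,60,240)),
(cs,S(39,165),(37.1,151,54.3)),(ct,T(597,361),(37.1,151,54.3))]
def f(p):
    o,D=deckframe(*p); return np.concatenate([proj(c,o+D@np.array(q)/1e3)[0]-px for c,px,q in obs])
s=least_squares(f,[.5,0,1.57],loss="soft_l1"); print(s.x); print(np.round(f(s.x).reshape(-1,2),1))
np.save("pose.npy",s.x)
o,D=deckframe(*s.x)
def ang(c,p,w):
    q=D.T@(onplane(c,p,o+D[:,2]*w,D[:,2])-o); return q*1e3,np.arctan2(-q[1],-q[0])
print("rib",ang(cs,S(229,271),.010)); 
a=ang(cs,S(205,248),.046)[0];b=ang(cs,S(241,225),.046)[0];print(a,b,np.arctan2(-(a-b)[1],-(a-b)[0]))
a=ang(ct,T(658,205),.046)[0];b=ang(ct,T(680,218),.046)[0];print(a,b)
for k in [(0,0,16),(37.1,151,54.3),(125,7.5,240),(-60,7.5,55)]: print(k,o+D@np.array(k)/1e3)
print(tri([cs,ct],[S(39,165),T(597,361)]),tri([cs,ct],[S(225.5,235),T(650,220)]))
print(D)
E
```

```text
[0.60382904 0.01673693 1.25855153]
[[ 0.1 -0.4]
 [ 0.2  0.1]
 [ 1.7 -1.9]
 [-2.1  0.3]
 [-0.1  0.2]
 [ 0.9 -1.2]
 [ 0.1  0.5]
 [-0.4  1.1]]
rib (array([-29.3126953 ,  -6.61417106,  10.        ]), np.float64(0.22192528900679473))
[-9.83895101 13.49557691 46.        ] [ 11.92023643 -12.24780427  46.        ] -0.8690755419829507
[15.29200904  3.46257326 46.        ] [-6.68970528  5.90508233 46.        ]
(0, 0, 16) [0.60137148 0.00912376 0.07885641]
(37.1, 151, 54.3) [0.46166013 0.06786224 0.13057518]
(125, 7.5, 240) [0.59308312 0.00786208 0.3353461 ]
(-60, 7.5, 55) [ 0.57228146 -0.05657837  0.0826314 ]
(array([0.46211876, 0.06666308, 0.13577033]), [array([ 0.1, -0.1]), array([0.1, 0.1])]) (array([0.60318366, 0.0140032 , 0.06876113]), [array([ 0.2, -0.2]), array([0.1, 0.2])])
[[ 0.26603925 -0.95164638 -0.15359783]
 [ 0.82414994  0.30719567 -0.47582319]
 [ 0.5         0.          0.8660254 ]]
```

```bash
cat >> h.py <<'E'
def tool(th=0,tilt=0):
    """deck-aligned tool, closing axis = deck y turned th about +w; tilt (about deck y) leans the tool's back to the front"""
    o,D=deckframe(*np.load("pose.npy"))
    return D@R.from_euler("y",-tilt).as_matrix()@R.from_euler("z",th).as_matrix()@np.diag([1.,-1,-1])
def P(u,y,w):
    o,D=deckframe(*np.load("pose.npy")); return o+D@np.array([u,y,w])/1e3
def here():
    from cell import r
    s=r.get_state(); return s,s["ee_pos"],R.from_euler("xyz",s["eef_rot"]).as_matrix()
def plan(pos,Rt):
    s,p,Rc=here(); o,D=deckframe(*np.load("pose.npy"))
    rv=R.from_matrix(Rc.T@Rt).as_rotvec()/np.radians(60)
    sh=Rt.T@(pos-p)/.4
    print("t",s["time_s"],"uyw",np.round(D.T@(p-o)*1e3,1),"turn norm",np.round(rv,4),"minrows",np.linalg.norm(rv)*60/8.59,"| then shift norm",np.round(sh,4),"minrows",np.linalg.norm(sh)*8)
    return rv,sh
E
python3 - <<'E'
from h import *
s,p,Rc=here()
plan(p,tool(0))
print("mid", Rc.T@(np.array([.42,-.3,.33])-p)/.4)
plan(P(0,0,110),tool(0))
E
```

```text
t 0.15 uyw [-573.6  219.   503.1] turn norm [ 0.2488  0.4567 -0.9334] minrows 7.463132899553318 | then shift norm [0. 0. 0.] minrows 0.0
mid [ 0.82424936 -0.63145733 -0.28961513]
t 0.15 uyw [-573.6  219.   503.1] turn norm [ 0.2488  0.4567 -0.9334] minrows 7.463132899553318 | then shift norm [1.4341 0.5476 0.9827] minrows 14.581565386023115
```

Emit:
play_rows([
  {"dz": -0.12, "fingers": -1},
  {"dz": -0.12},
  {"dx": 0.082, "dy": -0.063, "dz": -0.005},
  {"dx": 0.082, "dy": -0.063, "dz": -0.005},
  {"dx": 0.082, "dy": -0.063, "dz": -0.005},
  {"dx": 0.082, "dy": -0.063, "dz": -0.005},
  {"dx": 0.082, "dy": -0.063, "dz": -0.005},
  {"dx": 0.082, "dy": -0.063, "dz": -0.005},
  {"dx": 0.082, "dy": -0.063, "dz": -0.005},
  {"dx": 0.082, "dy": -0.063, "dz": -0.005},
  {"dx": 0.082, "dy": -0.063, "dz": -0.005},
  {"dx": 0.082, "dy": -0.063},
])

```text
schema error: expected keys dx, dy, dz, ax, ay, az, fingers
```

Emit:
play_rows([
  {"ax": 0.0276, "ay": 0.0507, "az": -0.1037},
  {"ax": 0.0276, "ay": 0.0507, "az": -0.1037},
  {"ax": 0.0276, "ay": 0.0507, "az": -0.1037},
  {"ax": 0.0276, "ay": 0.0507, "az": -0.1037},
  {"ax": 0.0276, "ay": 0.0507, "az": -0.1037},
  {"ax": 0.0276, "ay": 0.0507, "az": -0.1037},
  {"ax": 0.0276, "ay": 0.0507, "az": -0.1037},
  {"ax": 0.0276, "ay": 0.0507, "az": -0.1037},
  {"ax": 0.0276, "ay": 0.0507, "az": -0.1037},
  {},
])

```text
schema error: expected keys dx, dy, dz, ax, ay, az, fingers
```

Run:
```python
from h import *
plan(P(0,0,110),tool(0)); print(here()[0]["joint_positions"])
```

```text
t 0.15 uyw [-573.6  219.   503.1] turn norm [ 0.2488  0.4567 -0.9334] minrows 7.463132899553318 | then shift norm [1.4341 0.5476 0.9827] minrows 14.581565386023115
[ 1.27001817  0.46817237 -0.01156465  1.60340179  0.00602767  1.07139142
 -0.05629973]
```

Emit:
play_rows([
  {"dx": 0, "dy": 0, "dz": -0.12, "ax": 0, "ay": 0, "az": 0, "fingers": -1},
  {"dx": 0, "dy": 0, "dz": -0.12, "ax": 0, "ay": 0, "az": 0, "fingers": -1},
  {"dx": 0.082, "dy": -0.063, "dz": -0.005, "ax": 0, "ay": 0, "az": 0, "fingers": -1},
  {"dx": 0.082, "dy": -0.063, "dz": -0.005, "ax": 0, "ay": 0, "az": 0, "fingers": -1},
  {"dx": 0.082, "dy": -0.063, "dz": -0.005, "ax": 0, "ay": 0, "az": 0, "fingers": -1},
  {"dx": 0.082, "dy": -0.063, "dz": -0.005, "ax": 0, "ay": 0, "az": 0, "fingers": -1},
  {"dx": 0.082, "dy": -0.063, "dz": -0.005, "ax": 0, "ay": 0, "az": 0, "fingers": -1},
  {"dx": 0.082, "dy": -0.063, "dz": -0.005, "ax": 0, "ay": 0, "az": 0, "fingers": -1},
  {"dx": 0.082, "dy": -0.063, "dz": -0.005, "ax": 0, "ay": 0, "az": 0, "fingers": -1},
  {"dx": 0.082, "dy": -0.063, "dz": -0.005, "ax": 0, "ay": 0, "az": 0, "fingers": -1},
  {"dx": 0.082, "dy": -0.063, "dz": -0.005, "ax": 0, "ay": 0, "az": 0, "fingers": -1},
  {"dx": 0.082, "dy": -0.063, "dz": -0.005, "ax": 0, "ay": 0, "az": 0, "fingers": -1},
])

```text
time_s: 1.35
ee_pos: [0.4193, -0.2997, 0.3306]
eef_rot: [3.142, 0.0, 0.258]
contact_force: [0.9, -0.7, -0.1]
width: 0.0919
finger_force: 0.0
```

Emit:
play_rows([
  {"dx": 0, "dy": 0, "dz": 0, "ax": 0.0276, "ay": 0.0507, "az": -0.1037, "fingers": -1},
  {"dx": 0, "dy": 0, "dz": 0, "ax": 0.0276, "ay": 0.0507, "az": -0.1037, "fingers": -1},
  {"dx": 0, "dy": 0, "dz": 0, "ax": 0.0276, "ay": 0.0507, "az": -0.1037, "fingers": -1},
  {"dx": 0, "dy": 0, "dz": 0, "ax": 0.0276, "ay": 0.0507, "az": -0.1037, "fingers": -1},
  {"dx": 0, "dy": 0, "dz": 0, "ax": 0.0276, "ay": 0.0507, "az": -0.1037, "fingers": -1},
  {"dx": 0, "dy": 0, "dz": 0, "ax": 0.0276, "ay": 0.0507, "az": -0.1037, "fingers": -1},
  {"dx": 0, "dy": 0, "dz": 0, "ax": 0.0276, "ay": 0.0507, "az": -0.1037, "fingers": -1},
  {"dx": 0, "dy": 0, "dz": 0, "ax": 0.0276, "ay": 0.0507, "az": -0.1037, "fingers": -1},
  {"dx": 0, "dy": 0, "dz": 0, "ax": 0.0276, "ay": 0.0507, "az": -0.1037, "fingers": -1},
  {"dx": 0, "dy": 0, "dz": 0, "ax": 0, "ay": 0, "az": 0, "fingers": -1},
])

```text
time_s: 2.35
ee_pos: [0.4179, -0.3026, 0.329]
eef_rot: [-3.14, -0.524, 1.255]
contact_force: [0.5, -0.4, 0.5]
width: 0.0917
finger_force: 0.0
```

Run:
```python
from h import *
plan(P(0,0,110),tool(0)); print(here()[0]["joint_positions"])
```

```text
t 2.35 uyw [-180.7   78.8  409.1] turn norm [-0.     -0.0001 -0.0026] minrows 0.018009331979657976 | then shift norm [0.4517 0.197  0.7478] minrows 7.164785293866005
[ 1.09324781  0.32561239 -0.32026702  1.66296969 -0.3667873   1.42653374
  0.5624324 ]
```

Emit:
play_rows([
  {"dx": 0.0565, "dy": 0.0246, "dz": 0.0935, "ax": 0, "ay": 0, "az": 0, "fingers": -1},
  {"dx": 0.0565, "dy": 0.0246, "dz": 0.0935, "ax": 0, "ay": 0, "az": 0, "fingers": -1},
  {"dx": 0.0565, "dy": 0.0246, "dz": 0.0935, "ax": 0, "ay": 0, "az": 0, "fingers": -1},
  {"dx": 0.0565, "dy": 0.0246, "dz": 0.0935, "ax": 0, "ay": 0, "az": 0, "fingers": -1},
  {"dx": 0.0565, "dy": 0.0246, "dz": 0.0935, "ax": 0, "ay": 0, "az": 0, "fingers": -1},
  {"dx": 0.0565, "dy": 0.0246, "dz": 0.0935, "ax": 0, "ay": 0, "az": 0, "fingers": -1},
  {"dx": 0.0565, "dy": 0.0246, "dz": 0.0935, "ax": 0, "ay": 0, "az": 0, "fingers": -1},
  {"dx": 0.0565, "dy": 0.0246, "dz": 0.0935, "ax": 0, "ay": 0, "az": 0, "fingers": -1},
  {"dx": 0, "dy": 0, "dz": 0, "ax": 0, "ay": 0, "az": 0, "fingers": -1},
  {"dx": 0, "dy": 0, "dz": 0, "ax": 0, "ay": 0, "az": 0, "fingers": -1},
])

```text
time_s: 3.35
ee_pos: [0.5874, -0.033, 0.1613]
eef_rot: [-3.141, -0.522, 1.259]
contact_force: [0.3, 0.7, -0.2]
width: 0.0918
finger_force: 0.0
```

Run:
```python
from h import *
from cell import eyes
plan(P(0,0,110),tool(0)); print(here()[0]["joint_positions"])
c=eyes.get_calibration("wrist"); im=eyes.capture("wrist")[:,:,::-1].copy()
o,D=deckframe(*np.load("pose.npy"))
cv2.imwrite("pics/w1raw.png",im)
for k in [(0,0,23),(0,0,6),(-30,-6.6,10),(0,38,6),(0,-38,6),(38,0,6),(-38,0,6)]:
    q=proj(c,P(*k))[0]; print(k,np.round(q,1)); cv2.drawMarker(im,tuple(int(round(v)) for v in q),(0,0,255),0,7,1)
cv2.imwrite("pics/w1.png",im)
```

```text
t 3.35 uyw [  2.8   0.4 109.6] turn norm [-0.0006  0.002   0.0007] minrows 0.015322638863001928 | then shift norm [-0.0069  0.001  -0.0011] minrows 0.05631714938604513
[ 0.64366564  0.50584713 -0.46623858  1.85754713 -0.4139925   0.82587694
  0.20534796]
(0, 0, 23) [324.5 256.4]
(0, 0, 6) [324.6 249.2]
(-30, -6.6, 10) [333.7 290.8]
(0, 38, 6) [270.9 249.1]
(0, -38, 6) [378.3 249.3]
(38, 0, 6) [324.6 195.7]
(-38, 0, 6) [324.6 298.8]
```

View pics/w1.png

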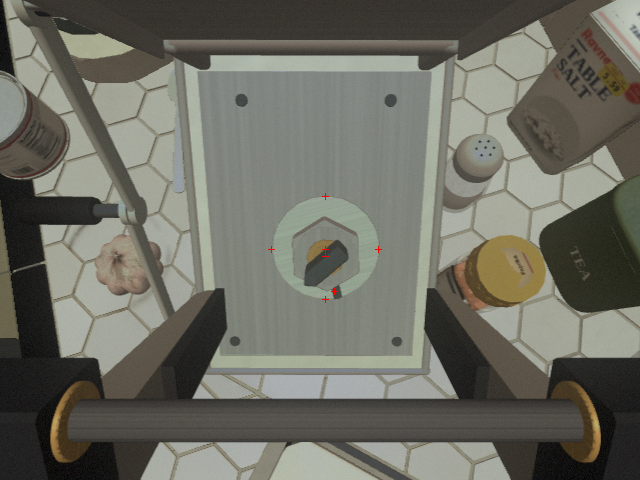

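```bash
cat >> h.py <<'E'
def angs(c,im,rr=1):
    """adjuster & rib angle from a BGR wrist image: dark blobs on the collar"""
    o,D=deckframe(*np.load("pose.npy")); m=im.max(2)<95
    v,u=np.nonzero(m)
    def dk(w):
        T=c["camera_from_world"]; d=np.linalg.solve(K(c),np.c_[u,v,np.ones(len(u))].T); d=T[:3,:3].T@d; og=-T[:3,:3].T@T[:3,3]
        n=D[:,2]; P0=o+n*w; t=((P0-og)@n)/(n@d); X=og[:,None]+d*t; return D.T@(X-o[:,None])*1e3
    q=dk(.046); s=np.hypot(q[0],q[1])<21; e=np.cov(q[:2,s]); w,V=np.linalg.eigh(e); a=V[:,1]; ad=np.arctan(a[1]/a[0])
    q2=dk(.010); s2=(np.abs(np.hypot(q2[0],q2[1])-31)<6)&(q2[0]<-15); r2=np.arctan2(-q2[1,s2].mean(),-q2[0,s2].mean()) if s2.any() else None
    print("bar n",s.sum(),"mean",q[:2,s].mean(1),"ang",ad,"ratio",np.sqrt(w[1]/w[0]),"rib n",s2.sum(),r2)
E
python3 - <<'E'
from h import *
from cell import eyes
angs(eyes.get_calibration("wrist"),cv2.imread("pics/w1raw.png"))
E
```

```text
bar n 1170 mean [ 0.29862704 -1.62855168] ang -0.6382889400083671 ratio 1.6917211690033194 rib n 156 -0.01442539417576675
```

Run:
```python
import cv2
a=cv2.imread("pics/w1raw.png")[200:310,265:385]; cv2.imwrite("pics/w1c.png",cv2.resize(a,None,fx=5,fy=5,interpolation=cv2.INTER_NEAREST))
```

```text
(no output)
```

View pics/w1c.png

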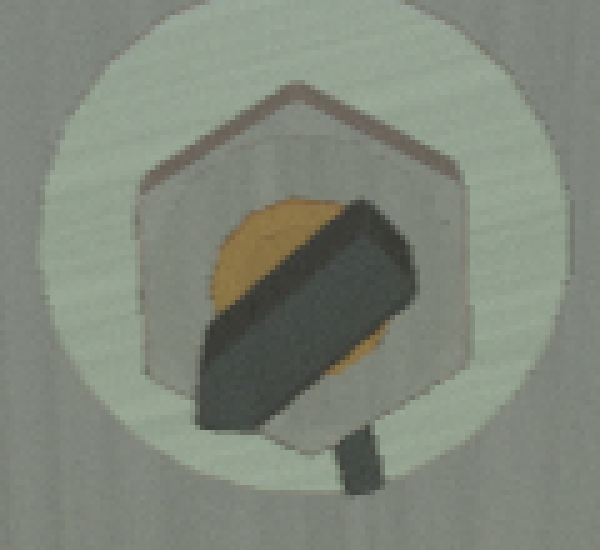

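Run:
```python
from h import *
from cell import eyes
p=np.load("pose.npy"); o,D=deckframe(*p); p[:2]-=.001*D[:2,1]; np.save("pose.npy",p); o,D=deckframe(*p)
c=eyes.get_calibration("wrist")
for q in [(337.8,297.5),(336,288)]:
    x=D.T@(onplane(c,q,o+D[:,2]*.01,D[:,2])-o)*1e3; print(x,np.arctan2(-x[1],-x[0]))
plan(P(0,0,11.5),tool(0))
```

```text
[-36.94128633  -9.5278422   10.        ] 0.25241739823040954
[-29.54000869  -8.16804429  10.        ] 0.26976750595769766
t 3.4 uyw [  1.6   0.6 110.7] turn norm [ 0.0015  0.0026 -0.0005] minrows 0.02111163402641694 | then shift norm [-0.004   0.0016  0.248 ] minrows 1.9843235959912873
```

Emit:
play_rows([
  {"dx": -0.004, "dy": 0.0016, "dz": 0.08, "ax": 0, "ay": 0, "az": 0, "fingers": -1},
  {"dx": 0, "dy": 0, "dz": 0.07, "ax": 0, "ay": 0, "az": 0, "fingers": -1},
  {"dx": 0, "dy": 0, "dz": 0.05, "ax": 0, "ay": 0, "az": 0, "fingers": -1},
  {"dx": 0, "dy": 0, "dz": 0.03, "ax": 0, "ay": 0, "az": 0, "fingers": -1},
  {"dx": 0, "dy": 0, "dz": 0.015, "ax": 0, "ay": 0, "az": 0, "fingers": -1},
  {"dx": 0, "dy": 0, "dz": 0, "ax": 0, "ay": 0, "az": 0, "fingers": -1},
  {"dx": 0, "dy": 0, "dz": 0, "ax": 0, "ay": 0, "az": 0, "fingers": -1},
])

```text
time_s: 4.1
ee_pos: [0.6036, 0.0095, 0.0765]
eef_rot: [3.139, -0.522, 1.258]
contact_force: [-0.0, -0.2, 1.3]
width: 0.0917
finger_force: 0.0
```

Run:
```python
from h import *
plan(P(0,0,11.5),tool(0))
```

```text
t 4.1 uyw [-0.3 -1.  13.4] turn norm [ 0.0027  0.0019 -0.0001] minrows 0.023538149107088683 | then shift norm [ 0.0008 -0.0024  0.0049] minrows 0.043928271506933965
```

Close on the nut, then turn it anticlockwise about 0.9 rad.

Emit:
play_rows([
  {"dx": 0, "dy": -0.002, "dz": 0.004, "ax": 0, "ay": 0, "az": 0, "fingers": 1},
  {"dx": 0, "dy": 0, "dz": 0, "ax": 0, "ay": 0, "az": 0, "fingers": 1},
  {"dx": 0, "dy": 0, "dz": 0, "ax": 0, "ay": 0, "az": 0, "fingers": 1},
  {"dx": 0, "dy": 0, "dz": 0, "ax": 0, "ay": 0, "az": 0, "fingers": 1},
  {"dx": 0, "dy": 0, "dz": 0, "ax": 0, "ay": 0, "az": 0, "fingers": 1},
  {"dx": 0, "dy": 0, "dz": 0, "ax": 0, "ay": 0, "az": 0, "fingers": 1},
  {"dx": 0, "dy": 0, "dz": 0, "ax": 0, "ay": 0, "az": 0, "fingers": 1},
], squeeze=40)

```text
time_s: 4.8
ee_pos: [0.602, 0.0118, 0.0743]
eef_rot: [3.142, -0.522, 1.259]
contact_force: [-1.8, -0.3, 2.9]
width: 0.0436
finger_force: 39.6
```

Emit:
play_rows([
  {"dx": 0, "dy": 0, "dz": 0, "ax": 0, "ay": 0, "az": -0.09, "fingers": 1},
  {"dx": 0, "dy": 0, "dz": 0, "ax": 0, "ay": 0, "az": -0.09, "fingers": 1},
  {"dx": 0, "dy": 0, "dz": 0, "ax": 0, "ay": 0, "az": -0.09, "fingers": 1},
  {"dx": 0, "dy": 0, "dz": 0, "ax": 0, "ay": 0, "az": -0.09, "fingers": 1},
  {"dx": 0, "dy": 0, "dz": 0, "ax": 0, "ay": 0, "az": -0.09, "fingers": 1},
  {"dx": 0, "dy": 0, "dz": 0, "ax": 0, "ay": 0, "az": -0.09, "fingers": 1},
  {"dx": 0, "dy": 0, "dz": 0, "ax": 0, "ay": 0, "az": -0.09, "fingers": 1},
  {"dx": 0, "dy": 0, "dz": 0, "ax": 0, "ay": 0, "az": -0.09, "fingers": 1},
  {"dx": 0, "dy": 0, "dz": 0, "ax": 0, "ay": 0, "az": -0.09, "fingers": 1},
  {"dx": 0, "dy": 0, "dz": 0, "ax": 0, "ay": 0, "az": -0.09, "fingers": 1},
  {"dx": 0, "dy": 0, "dz": 0, "ax": 0, "ay": 0, "az": 0, "fingers": 1},
  {"dx": 0, "dy": 0, "dz": 0, "ax": 0, "ay": 0, "az": 0, "fingers": 1},
])

```text
time_s: 6.0
ee_pos: [0.6025, 0.0118, 0.0745]
eef_rot: [2.706, -0.298, 2.266]
contact_force: [-0.8, 0.9, -0.3]
width: 0.0437
finger_force: 39.7
```

Run:
```python
from h import *
plan(P(0,0,11.5),tool(0)); s=here()[0]; print(s["joint_positions"],s["ft_torque"])
```

```text
t 6.0 uyw [ 0.3  0.7 10.7] turn norm [3.000e-04 1.400e-03 8.987e-01] minrows 6.277196118156676 | then shift norm [-0.0008  0.0018 -0.0019] minrows 0.021657021215713928
[ 0.72399841  0.71894979 -0.69870997  1.88121855 -0.14178663  0.59789503
  0.92045101] [-0.17034947 -0.06243868  0.20355852]
```

Emit:
play_rows([
  {"dx": 0, "dy": 0, "dz": 0, "ax": 0, "ay": 0, "az": 0, "fingers": -1},
  {"dx": 0, "dy": 0, "dz": 0, "ax": 0, "ay": 0, "az": 0, "fingers": -1},
  {"dx": 0, "dy": 0, "dz": 0, "ax": 0, "ay": 0, "az": 0, "fingers": -1},
  {"dx": 0, "dy": 0, "dz": 0, "ax": 0, "ay": 0, "az": 0, "fingers": -1},
  {"dx": 0, "dy": 0, "dz": 0, "ax": 0, "ay": 0, "az": 0, "fingers": -1},
  {"dx": 0, "dy": 0, "dz": -0.06, "ax": 0, "ay": 0, "az": 0, "fingers": -1},
  {"dx": 0, "dy": 0, "dz": -0.1, "ax": 0, "ay": 0, "az": 0, "fingers": -1},
  {"dx": 0, "dy": 0, "dz": -0.08, "ax": 0, "ay": 0, "az": 0, "fingers": -1},
  {"dx": 0, "dy": 0, "dz": 0, "ax": 0, "ay": 0, "az": 0, "fingers": -1},
])

```text
time_s: 6.9
ee_pos: [0.5898, -0.0371, 0.1607]
eef_rot: [2.703, -0.29, 2.264]
contact_force: [1.4, -0.1, 0.1]
width: 0.0916
finger_force: 0.0
```

Emit:
play_rows([
  {"dx": 0, "dy": 0, "dz": 0, "ax": 0, "ay": 0, "az": 0.13, "fingers": -1},
  {"dx": 0, "dy": 0, "dz": 0, "ax": 0, "ay": 0, "az": 0.13, "fingers": -1},
  {"dx": 0, "dy": 0, "dz": 0, "ax": 0, "ay": 0, "az": 0.13, "fingers": -1},
  {"dx": 0, "dy": 0, "dz": 0, "ax": 0, "ay": 0, "az": 0.13, "fingers": -1},
  {"dx": 0, "dy": 0, "dz": 0, "ax": 0, "ay": 0, "az": 0.13, "fingers": -1},
  {"dx": 0, "dy": 0, "dz": 0, "ax": 0, "ay": 0, "az": 0.13, "fingers": -1},
  {"dx": 0, "dy": 0, "dz": 0, "ax": 0, "ay": 0, "az": 0.13, "fingers": -1},
  {"dx": 0, "dy": 0, "dz": 0, "ax": 0, "ay": 0, "az": 0, "fingers": -1},
  {"dx": 0, "dy": 0, "dz": 0, "ax": 0, "ay": 0, "az": 0, "fingers": -1},
])

```text
time_s: 7.8
ee_pos: [0.5874, -0.0333, 0.157]
eef_rot: [-3.138, -0.522, 1.251]
contact_force: [-1.1, 0.2, -0.3]
width: 0.0921
finger_force: 0.0
```

Run:
```python
from h import *
from cell import eyes
plan(P(0,0,28),tool(-.86)); print(here()[0]["joint_positions"])
c=eyes.get_calibration("wrist"); im=eyes.capture("wrist")[:,:,::-1].copy(); cv2.imwrite("pics/w2raw.png",im)
o,D=deckframe(*np.load("pose.npy"))
# rectified view on plane w=46mm (up=+u, right=-y), 6px/mm ; shows real pixels
def rect(w):
    k=np.array([(-45,45),(45,45),(45,-45),(-45,-45)],float)
    src=np.array([proj(c,P(a,b,w))[0] for a,b in k]).astype(np.float32)
    dst=np.array([((45-b)*4.4,(45-a)*4.4) for a,b in k]).astype(np.float32)
    return cv2.warpPerspective(im,cv2.getPerspectiveTransform(src,dst),(396,396))
cv2.imwrite("pics/w2r.png",np.hstack([rect(46),rect(10)]))
```

```text
t 7.8 uyw [  0.4   1.3 106. ] turn norm [5.000e-04 1.700e-03 8.149e-01] minrows 5.6922997509769395 | then shift norm [0.0019 0.0028 0.195 ] minrows 1.5606226786768287
[ 0.68094715  0.523163   -0.51542942  1.85768343 -0.37856168  0.81054014
  0.17297545]
```

View pics/w2r.png

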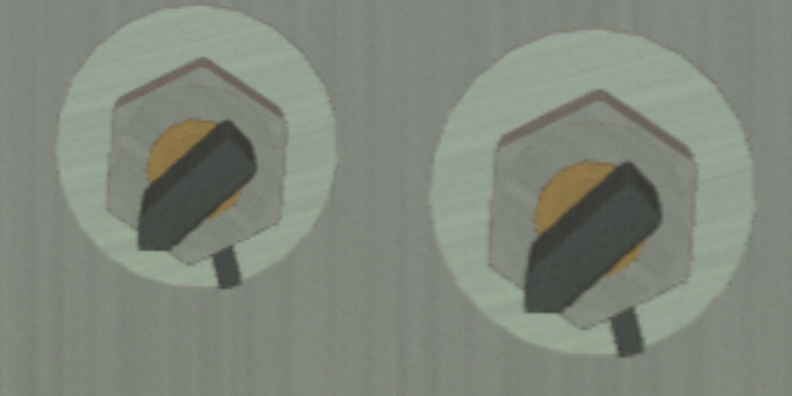

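Emit:
play_rows([
  {"dx": 0, "dy": 0, "dz": 0, "ax": 0, "ay": 0, "az": 0.136, "fingers": -1},
  {"dx": 0, "dy": 0, "dz": 0, "ax": 0, "ay": 0, "az": 0.136, "fingers": -1},
  {"dx": 0, "dy": 0, "dz": 0, "ax": 0, "ay": 0, "az": 0.136, "fingers": -1},
  {"dx": 0, "dy": 0, "dz": 0, "ax": 0, "ay": 0, "az": 0.136, "fingers": -1},
  {"dx": 0, "dy": 0, "dz": 0, "ax": 0, "ay": 0, "az": 0.136, "fingers": -1},
  {"dx": 0, "dy": 0, "dz": 0, "ax": 0, "ay": 0, "az": 0.136, "fingers": -1},
  {"dx": 0.002, "dy": 0.003, "dz": 0.08, "ax": 0, "ay": 0, "az": 0, "fingers": -1},
  {"dx": 0, "dy": 0, "dz": 0.07, "ax": 0, "ay": 0, "az": 0, "fingers": -1},
  {"dx": 0, "dy": 0, "dz": 0.04, "ax": 0, "ay": 0, "az": 0, "fingers": -1},
  {"dx": 0, "dy": 0, "dz": 0, "ax": 0, "ay": 0, "az": 0, "fingers": -1},
  {"dx": 0, "dy": 0, "dz": 0, "ax": 0, "ay": 0, "az": 0, "fingers": -1},
])

```text
time_s: 8.95
ee_pos: [0.6006, 0.0011, 0.0914]
eef_rot: [-2.729, -0.33, 0.325]
contact_force: [0.2, -1.4, 0.8]
width: 0.0918
finger_force: 0.0
```

Run:
```python
from h import *
plan(P(0,0,28),tool(-.86)); print(here()[0]["joint_positions"])
```

```text
t 8.95 uyw [-0.5 -0.7 30.8] turn norm [ 0.0014  0.0005 -0.0038] minrows 0.02816704063333673 | then shift norm [-0.0004 -0.0022  0.007 ] minrows 0.05849242896096098
[ 0.47881324  0.59223389 -0.33773811  1.89138042 -0.53476119  0.69511219
 -0.5588328 ]
```

Emit:
play_rows([
  {"dx": 0, "dy": -0.002, "dz": 0.005, "ax": 0, "ay": 0, "az": 0, "fingers": 1},
  {"dx": 0, "dy": 0, "dz": 0, "ax": 0, "ay": 0, "az": 0, "fingers": 1},
  {"dx": 0, "dy": 0, "dz": 0, "ax": 0, "ay": 0, "az": 0, "fingers": 1},
  {"dx": 0, "dy": 0, "dz": 0, "ax": 0, "ay": 0, "az": 0, "fingers": 1},
  {"dx": 0, "dy": 0, "dz": 0, "ax": 0, "ay": 0, "az": 0, "fingers": 1},
  {"dx": 0, "dy": 0, "dz": 0, "ax": 0, "ay": 0, "az": 0, "fingers": 1},
  {"dx": 0, "dy": 0, "dz": 0, "ax": 0, "ay": 0, "az": 0, "fingers": 1},
  {"dx": 0, "dy": 0, "dz": 0, "ax": 0, "ay": 0, "az": 0, "fingers": 1},
], squeeze=30)

```text
time_s: 9.75
ee_pos: [0.6006, 0.0029, 0.09]
eef_rot: [-2.73, -0.33, 0.324]
contact_force: [0.8, 0.1, -0.2]
width: 0.0303
finger_force: 0.0
```

Emit:
play_rows([
  {"dx": 0, "dy": 0, "dz": 0, "ax": 0, "ay": 0, "az": -0.105, "fingers": 1},
  {"dx": 0, "dy": 0, "dz": 0, "ax": 0, "ay": 0, "az": -0.105, "fingers": 1},
  {"dx": 0, "dy": 0, "dz": 0, "ax": 0, "ay": 0, "az": -0.105, "fingers": 1},
  {"dx": 0, "dy": 0, "dz": 0, "ax": 0, "ay": 0, "az": -0.105, "fingers": 1},
  {"dx": 0, "dy": 0, "dz": 0, "ax": 0, "ay": 0, "az": -0.105, "fingers": 1},
  {"dx": 0, "dy": 0, "dz": 0, "ax": 0, "ay": 0, "az": -0.105, "fingers": 1},
  {"dx": 0, "dy": 0, "dz": 0, "ax": 0, "ay": 0, "az": -0.105, "fingers": 1},
  {"dx": 0, "dy": 0, "dz": 0, "ax": 0, "ay": 0, "az": -0.105, "fingers": 1},
  {"dx": 0, "dy": 0, "dz": 0, "ax": 0, "ay": 0, "az": -0.105, "fingers": 1},
  {"dx": 0, "dy": 0, "dz": 0, "ax": 0, "ay": 0, "az": -0.105, "fingers": 1},
  {"dx": 0, "dy": 0, "dz": 0, "ax": 0, "ay": 0, "az": 0, "fingers": 1},
  {"dx": 0, "dy": 0, "dz": 0, "ax": 0, "ay": 0, "az": 0, "fingers": 1},
])

```text
time_s: 10.95
ee_pos: [0.5995, 0.004, 0.0902]
eef_rot: [3.011, -0.508, 1.526]
contact_force: [-4.9, 0.5, 5.5]
width: 0.0104
finger_force: 29.9
```

Emit:
play_rows([
  {"dx": 0, "dy": 0, "dz": 0, "ax": 0, "ay": 0, "az": 0, "fingers": -1},
  {"dx": 0, "dy": 0, "dz": 0, "ax": 0, "ay": 0, "az": 0, "fingers": -1},
  {"dx": 0, "dy": 0, "dz": 0, "ax": 0, "ay": 0, "az": 0, "fingers": -1},
  {"dx": 0, "dy": 0, "dz": 0, "ax": 0, "ay": 0, "az": 0, "fingers": -1},
  {"dx": 0, "dy": 0, "dz": 0, "ax": 0, "ay": 0, "az": 0, "fingers": -1},
  {"dx": 0, "dy": 0, "dz": -0.08, "ax": 0, "ay": 0, "az": 0, "fingers": -1},
  {"dx": 0, "dy": 0, "dz": -0.1, "ax": 0, "ay": 0, "az": 0, "fingers": -1},
  {"dx": 0, "dy": 0, "dz": 0, "ax": 0, "ay": 0, "az": 0, "fingers": -1},
  {"dx": 0, "dy": 0, "dz": 0, "ax": 0, "ay": 0, "az": 0, "fingers": -1},
])

```text
time_s: 11.85
ee_pos: [0.5898, -0.0319, 0.1529]
eef_rot: [3.006, -0.505, 1.527]
contact_force: [-0.7, -0.6, -0.7]
width: 0.0805
finger_force: 0.0
```

```bash
cat >> h.py <<'E'
def rview(name):
    from cell import eyes
    c=eyes.get_calibration("wrist"); im=eyes.capture("wrist")[:,:,::-1].copy()
    def rect(w):
        k=np.array([(-45,45),(45,45),(45,-45),(-45,-45)],float)
        src=np.array([proj(c,P(a,b,w))[0] for a,b in k]).astype(np.float32)
        dst=np.array([((45-b)*4.4,(45-a)*4.4) for a,b in k]).astype(np.float32)
        return cv2.warpPerspective(im,cv2.getPerspectiveTransform(src,dst),(396,396))
    cv2.imwrite(name,np.hstack([rect(46),rect(10)]))
E
python3 - <<'E'
from h import *
plan(P(0,0,11.5),tool(.94)); print(here()[0]["joint_positions"]); rview("pics/w3r.png")
E
```

```text
t 11.85 uyw [ 1.000e-01 -6.000e-01  1.014e+02] turn norm [ 0.0011  0.0034 -0.6736] minrows 4.704892142894788 | then shift norm [ 0.001  -0.0011  0.2248] minrows 1.7982070670629264
[ 0.7580869   0.56014893 -0.62709584  1.8528262  -0.28722119  0.78370673
  0.33871928]
```

View pics/w3r.png

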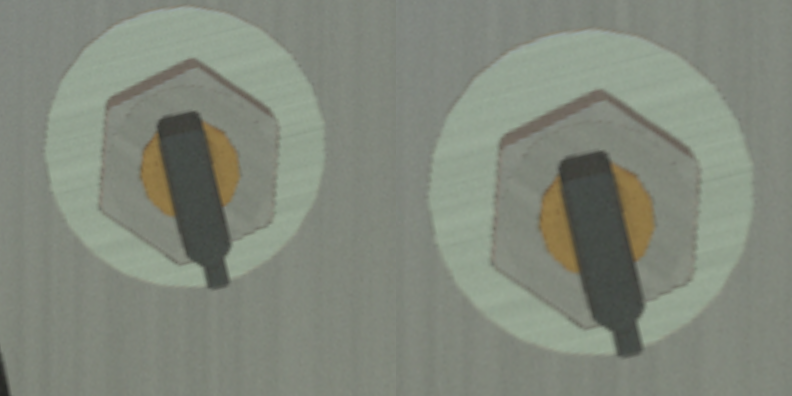

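The pointer now stands along the rib, at about 0.24 rad. Next I'll tighten the nut.

Emit:
play_rows([
  {"dx": 0, "dy": 0, "dz": 0, "ax": 0, "ay": 0, "az": -0.135, "fingers": -1},
  {"dx": 0, "dy": 0, "dz": 0, "ax": 0, "ay": 0, "az": -0.135, "fingers": -1},
  {"dx": 0, "dy": 0, "dz": 0, "ax": 0, "ay": 0, "az": -0.135, "fingers": -1},
  {"dx": 0, "dy": 0, "dz": 0, "ax": 0, "ay": 0, "az": -0.135, "fingers": -1},
  {"dx": 0, "dy": 0, "dz": 0, "ax": 0, "ay": 0, "az": -0.134, "fingers": -1},
  {"dx": 0, "dy": 0, "dz": 0.08, "ax": 0, "ay": 0, "az": 0, "fingers": -1},
  {"dx": 0, "dy": 0, "dz": 0.07, "ax": 0, "ay": 0, "az": 0, "fingers": -1},
  {"dx": 0, "dy": 0, "dz": 0.05, "ax": 0, "ay": 0, "az": 0, "fingers": -1},
  {"dx": 0, "dy": 0, "dz": 0.02, "ax": 0, "ay": 0, "az": 0, "fingers": -1},
  {"dx": 0, "dy": 0, "dz": 0, "ax": 0, "ay": 0, "az": 0, "fingers": -1},
  {"dx": 0, "dy": 0, "dz": 0, "ax": 0, "ay": 0, "az": 0, "fingers": -1},
])

```text
time_s: 13.0
ee_pos: [0.6032, 0.0106, 0.0763]
eef_rot: [2.706, -0.298, 2.266]
contact_force: [-0.5, 0.2, 0.1]
width: 0.0917
finger_force: 0.0
```

Run:
```python
from h import *
plan(P(0,0,11.5),tool(.94)); print(here()[0]["joint_positions"])
```

```text
t 13.0 uyw [ 0.4 -0.2 12.8] turn norm [-0.0007  0.0014  0.0009] minrows 0.012554562491199578 | then shift norm [-0.0002 -0.0012  0.0032] minrows 0.027552564672964065
[ 0.75622483  0.73527142 -0.74412741  1.87655852 -0.07976182  0.60141926
  0.86852992]
```

Emit:
play_rows([
  {"dx": 0, "dy": 0, "dz": 0.003, "ax": 0, "ay": 0, "az": 0, "fingers": 1},
  {"dx": 0, "dy": 0, "dz": 0, "ax": 0, "ay": 0, "az": 0, "fingers": 1},
  {"dx": 0, "dy": 0, "dz": 0, "ax": 0, "ay": 0, "az": 0, "fingers": 1},
  {"dx": 0, "dy": 0, "dz": 0, "ax": 0, "ay": 0, "az": 0, "fingers": 1},
  {"dx": 0, "dy": 0, "dz": 0, "ax": 0, "ay": 0, "az": 0, "fingers": 1},
  {"dx": 0, "dy": 0, "dz": 0, "ax": 0, "ay": 0, "az": 0, "fingers": 1},
  {"dx": 0, "dy": 0, "dz": 0, "ax": 0, "ay": 0, "az": 0, "fingers": 1},
  {"dx": 0, "dy": 0, "dz": 0, "ax": 0, "ay": 0, "az": 0, "fingers": 1},
], squeeze=40)

```text
time_s: 13.8
ee_pos: [0.6029, 0.0108, 0.075]
eef_rot: [2.707, -0.298, 2.265]
contact_force: [-2.1, -2.9, 2.2]
width: 0.044
finger_force: 39.7
```

Emit:
play_rows([
  {"dx": 0, "dy": 0, "dz": 0, "ax": 0, "ay": 0, "az": 0.09, "fingers": 1},
  {"dx": 0, "dy": 0, "dz": 0, "ax": 0, "ay": 0, "az": 0.09, "fingers": 1},
  {"dx": 0, "dy": 0, "dz": 0, "ax": 0, "ay": 0, "az": 0.09, "fingers": 1},
  {"dx": 0, "dy": 0, "dz": 0, "ax": 0, "ay": 0, "az": 0.09, "fingers": 1},
  {"dx": 0, "dy": 0, "dz": 0, "ax": 0, "ay": 0, "az": 0.09, "fingers": 1},
  {"dx": 0, "dy": 0, "dz": 0, "ax": 0, "ay": 0, "az": 0.09, "fingers": 1},
  {"dx": 0, "dy": 0, "dz": 0, "ax": 0, "ay": 0, "az": 0.09, "fingers": 1},
  {"dx": 0, "dy": 0, "dz": 0, "ax": 0, "ay": 0, "az": 0.09, "fingers": 1},
  {"dx": 0, "dy": 0, "dz": 0, "ax": 0, "ay": 0, "az": 0.09, "fingers": 1},
  {"dx": 0, "dy": 0, "dz": 0, "ax": 0, "ay": 0, "az": 0.08, "fingers": 1},
  {"dx": 0, "dy": 0, "dz": 0, "ax": 0, "ay": 0, "az": 0, "fingers": 1},
  {"dx": 0, "dy": 0, "dz": 0, "ax": 0, "ay": 0, "az": 0, "fingers": 1},
])

```text
time_s: 15.0
ee_pos: [0.6017, 0.0107, 0.0747]
eef_rot: [3.139, -0.521, 1.268]
contact_force: [-5.3, -2.6, 3.0]
width: 0.0437
finger_force: 39.7
```

Run:
```python
from h import *
plan(P(0,0,11.5),tool(0)); s=here()[0]; o,D=deckframe(*np.load("pose.npy")); print(D.T@s["ft_torque"],s["finger_force"])
```

```text
t 15.0 uyw [-0.7  1.1 11.6] turn norm [-0.0015  0.0026  0.0076] minrows 0.057097001650973325 | then shift norm [0.0018 0.0028 0.0001] minrows 0.02661241608569524
[ 0.87464427  0.99309643 -0.10735325] 39.689360165793914
```

Emit:
play_rows([
  {"dx": 0, "dy": 0, "dz": 0, "ax": 0, "ay": 0, "az": 0.02, "fingers": 1},
  {"dx": 0, "dy": 0, "dz": 0, "ax": 0, "ay": 0, "az": 0.02, "fingers": 1},
  {"dx": 0, "dy": 0, "dz": 0, "ax": 0, "ay": 0, "az": 0, "fingers": 1},
  {"dx": 0, "dy": 0, "dz": 0, "ax": 0, "ay": 0, "az": 0, "fingers": 1},
])

```text
time_s: 15.4
ee_pos: [0.6017, 0.0107, 0.0747]
eef_rot: [-3.121, -0.52, 1.221]
contact_force: [-5.9, -3.1, 3.3]
width: 0.0433
finger_force: 39.8
```

Run:
```python
from h import *
plan(P(0,0,11.5),tool(0)); s=here()[0]; o,D=deckframe(*np.load("pose.npy")); print(D.T@s["ft_torque"],s["finger_force"])
```

```text
t 15.4 uyw [-0.7  1.1 11.6] turn norm [-0.0015  0.0027 -0.031 ] minrows 0.21754836267035688 | then shift norm [0.0018 0.0028 0.0003] minrows 0.026586618399928704
[0.87434709 1.06396732 0.25447585] 39.84532511676662
```

Emit:
play_rows([
  {"dx": 0, "dy": 0, "dz": 0, "ax": 0, "ay": 0, "az": 0, "fingers": -1},
  {"dx": 0, "dy": 0, "dz": 0, "ax": 0, "ay": 0, "az": 0, "fingers": -1},
  {"dx": 0, "dy": 0, "dz": 0, "ax": 0, "ay": 0, "az": 0, "fingers": -1},
  {"dx": 0, "dy": 0, "dz": 0, "ax": 0, "ay": 0, "az": 0, "fingers": -1},
  {"dx": 0, "dy": 0, "dz": 0, "ax": 0, "ay": 0, "az": 0, "fingers": -1},
  {"dx": 0, "dy": 0, "dz": -0.06, "ax": 0, "ay": 0, "az": 0, "fingers": -1},
  {"dx": 0, "dy": 0, "dz": -0.1, "ax": 0, "ay": 0, "az": 0, "fingers": -1},
  {"dx": 0, "dy": 0, "dz": -0.1, "ax": 0, "ay": 0, "az": 0, "fingers": -1},
  {"dx": 0, "dy": 0, "dz": 0, "ax": 0, "ay": 0, "az": 0, "fingers": -1},
  {"dx": 0, "dy": 0, "dz": 0, "ax": 0, "ay": 0, "az": 0, "fingers": -1},
])

```text
time_s: 16.4
ee_pos: [0.5875, -0.0387, 0.1658]
eef_rot: [-3.125, -0.521, 1.22]
contact_force: [0.9, 0.1, -0.8]
width: 0.0918
finger_force: 0.0
```

Run:
```python
from h import *
rview("pics/w4r.png")
for tilt in (.26,.35): print(tilt); plan(P(37.1-80*np.sin(tilt),152,54.3+80*np.cos(tilt)),tool(np.pi/2,tilt)); plan(P(37.1,152,54.3),tool(-np.pi/2,tilt))
```

```text
0.26
t 16.45 uyw [  0.5   0.5 115. ] turn norm [-0.1935  0.2004 -1.522 ] minrows 10.807689908499594 | then shift norm [ 0.3788  0.0495 -0.0298] minrows 3.065705851795174
t 16.45 uyw [  0.5   0.5 115. ] turn norm [0.1986 0.1918 1.4593] minrows 10.37393977194824 | then shift norm [-0.3788 -0.0495  0.1702] minrows 3.3461044448150794
0.35
t 16.45 uyw [  0.5   0.5 115. ] turn norm [-0.2601  0.2691 -1.5143] minrows 10.895326306863494 | then shift norm [ 0.3788  0.034  -0.026 ] minrows 3.0499718961233726
t 16.45 uyw [  0.5   0.5 115. ] turn norm [0.2667 0.2577 1.452 ] minrows 10.467557572291632 | then shift norm [-0.3788 -0.034   0.174 ] minrows 3.346104444815079
```

View pics/w4r.png

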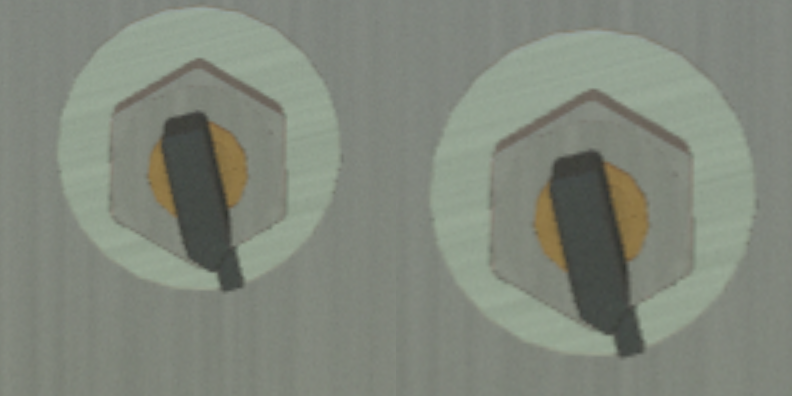

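Run:
```python
from h import *
for n in ("w3r","w4r"):
    im=cv2.imread(f"pics/{n}.png")[:,:396].max(2)
    rows=np.arange(145,235); L=[];Rr=[]
    for y in rows:
        x=np.nonzero(im[y,100:300]<95)[0]+100; L.append(x.min()); Rr.append(x.max())
    print(n,[np.arctan(np.polyfit(rows,v,1)[0]) for v in (L,Rr)], np.median(im[180,100:300]))
    b=cv2.imread(f"pics/{n}.png")[:,396:].max(2); rr=np.arange(332,352); x=[np.nonzero(b[y,200:260]<95)[0].mean()+200 for y in rr]
    print("rib",np.arctan(np.polyfit(rr,x,1)[0]), np.arctan2(np.mean(x)-197,np.mean(rr)-191))
```

```text
w3r [np.float64(0.22327130616986388), np.float64(0.22589990568103915)] 132.0
rib 0.21862914012601337 0.2236058325718696
w4r [np.float64(0.223404376497212), np.float64(0.20521886494417116)] 132.0
rib 0.3798580369542442 0.2284966392918623
```

Emit:
play_rows([
  {"dx": -0.1, "dy": 0, "dz": -0.03, "ax": 0, "ay": 0, "az": 0, "fingers": -1},
  {"dx": 0, "dy": 0, "dz": 0, "ax": -0.0204, "ay": 0.0212, "az": -0.1381, "fingers": -1},
  {"dx": 0, "dy": 0, "dz": 0, "ax": -0.0204, "ay": 0.0212, "az": -0.1381, "fingers": -1},
  {"dx": 0, "dy": 0, "dz": 0, "ax": -0.0204, "ay": 0.0212, "az": -0.1381, "fingers": -1},
  {"dx": 0, "dy": 0, "dz": 0, "ax": -0.0204, "ay": 0.0212, "az": -0.1381, "fingers": -1},
  {"dx": 0, "dy": 0, "dz": 0, "ax": -0.0204, "ay": 0.0212, "az": -0.1381, "fingers": -1},
  {"dx": 0, "dy": 0, "dz": 0, "ax": -0.0204, "ay": 0.0212, "az": -0.1381, "fingers": -1},
  {"dx": 0, "dy": 0, "dz": 0, "ax": -0.0204, "ay": 0.0212, "az": -0.1381, "fingers": -1},
  {"dx": 0, "dy": 0, "dz": 0, "ax": -0.0204, "ay": 0.0212, "az": -0.1381, "fingers": -1},
  {"dx": 0, "dy": 0, "dz": 0, "ax": -0.0204, "ay": 0.0212, "az": -0.1381, "fingers": -1},
  {"dx": 0, "dy": 0, "dz": 0, "ax": -0.0204, "ay": 0.0212, "az": -0.1381, "fingers": -1},
  {"dx": 0, "dy": 0, "dz": 0, "ax": -0.0204, "ay": 0.0212, "az": -0.1381, "fingers": -1},
])

```text
time_s: 17.65
ee_pos: [0.5727, -0.075, 0.1547]
eef_rot: [2.313, 0.002, 2.836]
contact_force: [0.8, -0.1, 0.2]
width: 0.092
finger_force: 0.0
```

Run:
```python
from h import *
t=.3; plan(P(37.1-80*np.sin(t),152,54.3+80*np.cos(t)),tool(np.pi/2,t)); print(here()[0]["joint_positions"])
```

```text
t 17.65 uyw [-39.    2.4 126.1] turn norm [ 0.005  -0.0032  0.0056] minrows 0.05729145988634921 | then shift norm [0.374  0.1288 0.0276] minrows 3.1719161499334483
[ 1.20878677  0.87244676 -1.01955258  1.82641212 -0.15655175  0.83274076
  1.7505698 ]
```

Emit:
play_rows([
  {"dx": 0.075, "dy": 0.026, "dz": 0.0055, "ax": 0, "ay": 0, "az": 0, "fingers": -1},
  {"dx": 0.075, "dy": 0.026, "dz": 0.0055, "ax": 0, "ay": 0, "az": 0, "fingers": -1},
  {"dx": 0.075, "dy": 0.026, "dz": 0.0055, "ax": 0, "ay": 0, "az": 0, "fingers": -1},
  {"dx": 0.075, "dy": 0.026, "dz": 0.0055, "ax": 0, "ay": 0, "az": 0, "fingers": -1},
  {"dx": 0.074, "dy": 0.025, "dz": 0.0055, "ax": 0, "ay": 0, "az": 0, "fingers": -1},
  {"dx": 0, "dy": 0, "dz": 0, "ax": 0, "ay": 0, "az": 0, "fingers": -1},
  {"dx": 0, "dy": 0, "dz": 0, "ax": 0, "ay": 0, "az": 0, "fingers": -1},
])

```text
time_s: 18.35
ee_pos: [0.444, 0.011, 0.1858]
eef_rot: [2.315, -0.0, 2.83]
contact_force: [0.9, -0.3, -0.8]
width: 0.0918
finger_force: 0.0
```

Run:
```python
from h import *
from cell import eyes
t=.3; plan(P(37.1+10*np.sin(t),152,54.3-10*np.cos(t)),tool(np.pi/2,t)); print(here()[0]["joint_positions"])
c=eyes.get_calibration("wrist"); im=eyes.capture("wrist")[:,:,::-1].copy()
for k in [(37.1,130,54.3),(37.1,172,54.3),(-60,112,10)]:
    q=proj(c,P(*k))[0]; print(q); cv2.drawMarker(im,tuple(int(v) for v in q),(0,0,255),0,9,1)
cv2.imwrite("pics/w5.png",im)
```

```text
t 18.35 uyw [ 13.2 151.4 131.9] turn norm [ 0.003  -0.0008  0.0006] minrows 0.021938511197468757 | then shift norm [ 1.600e-03 -2.000e-04  2.281e-01] minrows 1.8249051343677372
[ 1.42981553  0.70360254 -1.2178138   2.17196767 -0.27218692  0.70127523
  1.77909498]
[325.91172168 285.77940451]
[325.99704477 224.3048619 ]
[177.08348231 302.40543798]
```

View pics/w5.png

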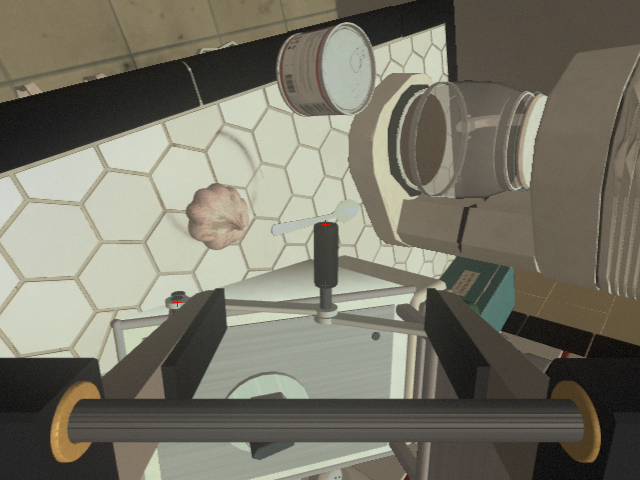

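The grip shows at (326,225)–(326,286), exactly as predicted and centred between the fingers. Descending.

Emit:
play_rows([
  {"dx": 0, "dy": 0, "dz": 0.07, "ax": 0, "ay": 0, "az": 0, "fingers": -1},
  {"dx": 0, "dy": 0, "dz": 0.07, "ax": 0, "ay": 0, "az": 0, "fingers": -1},
  {"dx": 0, "dy": 0, "dz": 0.05, "ax": 0, "ay": 0, "az": 0, "fingers": -1},
  {"dx": 0, "dy": 0, "dz": 0.035, "ax": 0, "ay": 0, "az": 0, "fingers": -1},
  {"dx": 0, "dy": 0, "dz": 0, "ax": 0, "ay": 0, "az": 0, "fingers": -1},
])

```text
time_s: 18.9
ee_pos: [0.4647, 0.075, 0.1244]
eef_rot: [2.314, -0.002, 2.832]
contact_force: [-0.4, 0.9, 0.4]
width: 0.092
finger_force: 0.0
```

Run:
```python
from h import *
t=.3; plan(P(37.1+10*np.sin(t),152,54.3-10*np.cos(t)),tool(np.pi/2,t)); print(here()[0]["joint_positions"])
```

```text
t 18.9 uyw [ 40.7 151.3  45.1] turn norm [ 0.0041 -0.003   0.0007] minrows 0.03583628662921924 | then shift norm [ 0.0018 -0.0019  0.0002] minrows 0.020852833130744795
[ 1.20443942  0.81005369 -1.1233353   2.21725385 -0.26044748  0.46219621
  1.75234477]
```

Emit:
play_rows([
  {"dx": 0, "dy": 0, "dz": 0, "ax": 0, "ay": 0, "az": 0, "fingers": 1},
  {"dx": 0, "dy": 0, "dz": 0, "ax": 0, "ay": 0, "az": 0, "fingers": 1},
  {"dx": 0, "dy": 0, "dz": 0, "ax": 0, "ay": 0, "az": 0, "fingers": 1},
  {"dx": 0, "dy": 0, "dz": 0, "ax": 0, "ay": 0, "az": 0, "fingers": 1},
  {"dx": 0, "dy": 0, "dz": 0, "ax": 0, "ay": 0, "az": 0, "fingers": 1},
  {"dx": 0, "dy": 0, "dz": 0, "ax": 0, "ay": 0, "az": 0, "fingers": 1},
  {"dx": 0, "dy": 0, "dz": 0, "ax": 0, "ay": 0, "az": 0, "fingers": 1},
  {"dx": 0, "dy": 0, "dz": 0, "ax": 0, "ay": 0, "az": 0, "fingers": 1},
  {"dx": 0, "dy": 0, "dz": 0, "ax": 0, "ay": 0, "az": 0, "fingers": 1},
  {"dx": 0, "dy": 0, "dz": 0, "ax": 0, "ay": 0, "az": 0, "fingers": 1},
], squeeze=20)

```text
time_s: 19.9
ee_pos: [0.4647, 0.0737, 0.1255]
eef_rot: [2.315, 0.0, 2.83]
contact_force: [-1.3, -1.3, -0.8]
width: 0.0153
finger_force: 20.0
```

Emit:
play_rows([
  {"dx": 0, "dy": -0.0015, "dz": -0.01, "ax": 0, "ay": 0, "az": 0, "fingers": 1},
  {"dx": 0, "dy": -0.0015, "dz": -0.01, "ax": 0, "ay": 0, "az": 0, "fingers": 1},
  {"dx": 0, "dy": -0.002, "dz": -0.01, "ax": 0, "ay": 0, "az": 0, "fingers": 1},
  {"dx": 0, "dy": -0.002, "dz": -0.01, "ax": 0, "ay": 0, "az": 0, "fingers": 1},
  {"dx": 0, "dy": -0.0025, "dz": -0.01, "ax": 0, "ay": 0, "az": 0, "fingers": 1},
  {"dx": 0, "dy": -0.0025, "dz": -0.01, "ax": 0, "ay": 0, "az": 0, "fingers": 1},
  {"dx": 0, "dy": -0.003, "dz": -0.01, "ax": 0, "ay": 0, "az": 0, "fingers": 1},
  {"dx": 0, "dy": -0.003, "dz": -0.01, "ax": 0, "ay": 0, "az": 0, "fingers": 1},
  {"dx": 0, "dy": -0.0035, "dz": -0.01, "ax": 0, "ay": 0, "az": 0, "fingers": 1},
  {"dx": 0, "dy": -0.0035, "dz": -0.01, "ax": 0, "ay": 0, "az": 0, "fingers": 1},
  {"dx": 0, "dy": 0, "dz": 0, "ax": 0, "ay": 0, "az": 0, "fingers": 1},
  {"dx": 0, "dy": 0, "dz": 0, "ax": 0, "ay": 0, "az": 0, "fingers": 1},
])

```text
time_s: 21.1
ee_pos: [0.453, 0.0377, 0.1441]
eef_rot: [2.317, -0.0, 2.829]
contact_force: [-1.8, -5.1, -7.1]
width: 0.0155
finger_force: 20.0
```

Run:
```python
from h import *
from cell import eyes
t=.3; plan(P(37.1+10*np.sin(t),152,54.3-10*np.cos(t)),tool(np.pi/2,t)); print(here()[0]["joint_positions"])
im=eyes.capture("top")[:,:,::-1]; cv2.imwrite("pics/t6.png",cv2.resize(im[140:340,180:440],(780,600)))
```

```text
t 21.1 uyw [ 16.7 151.   81.6] turn norm [ 0.0006  0.0004 -0.0005] minrows 0.006171148223975318 | then shift norm [0.0026 0.0285 0.1054] minrows 0.8734544183552311
[ 1.31412766  0.77044759 -1.15101176  2.20322228 -0.25330836  0.56658347
  1.77555905]
```

View pics/t6.png

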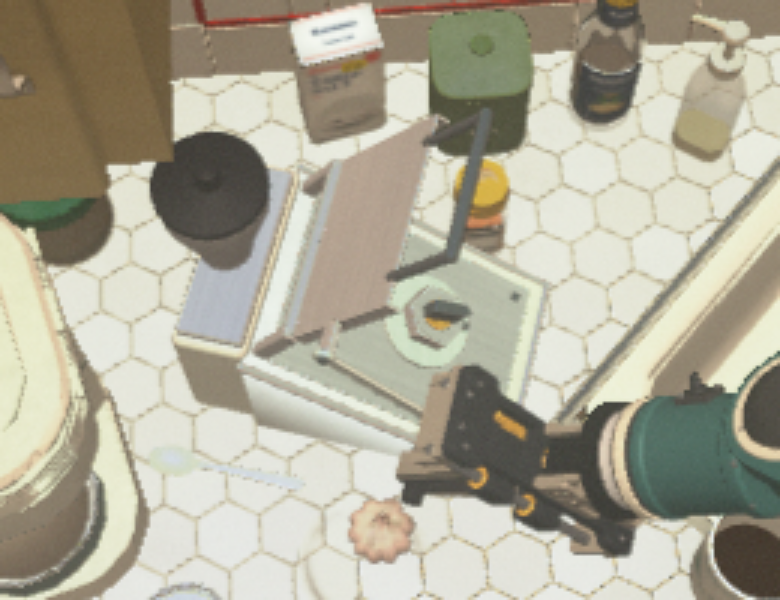

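Emit:
play_rows([
  {"dx": 0, "dy": 0, "dz": 0, "ax": 0, "ay": 0, "az": 0, "fingers": -1},
  {"dx": 0, "dy": 0, "dz": 0, "ax": 0, "ay": 0, "az": 0, "fingers": -1},
  {"dx": 0, "dy": 0, "dz": 0, "ax": 0, "ay": 0, "az": 0, "fingers": -1},
  {"dx": 0, "dy": 0, "dz": 0, "ax": 0, "ay": 0, "az": 0, "fingers": -1},
  {"dx": 0, "dy": 0, "dz": 0, "ax": 0, "ay": 0, "az": 0, "fingers": -1},
  {"dx": 0, "dy": 0, "dz": 0, "ax": 0, "ay": 0, "az": 0, "fingers": -1},
  {"dx": 0, "dy": 0, "dz": -0.06, "ax": 0, "ay": 0, "az": 0, "fingers": -1},
  {"dx": 0, "dy": 0, "dz": -0.08, "ax": 0, "ay": 0, "az": 0, "fingers": -1},
  {"dx": 0, "dy": 0, "dz": -0.08, "ax": 0, "ay": 0, "az": 0, "fingers": -1},
  {"dx": 0, "dy": 0, "dz": -0.08, "ax": 0, "ay": 0, "az": 0, "fingers": -1},
  {"dx": 0, "dy": 0, "dz": 0, "ax": 0, "ay": 0, "az": 0, "fingers": -1},
])

```text
time_s: 22.25
ee_pos: [0.4279, -0.0485, 0.2276]
eef_rot: [2.318, 0.004, 2.824]
contact_force: [-0.7, -0.3, -1.5]
width: 0.0918
finger_force: 0.0
```

Run:
```python
from h import *
from cell import eyes
plan(P(-5,80,315),tool(np.pi/2,0)); print(here()[0]["joint_positions"])
ct=eyes.get_calibration("top"); print("mug",onplane(ct,(433,325),np.array([0,0,.09]),np.array([0,0,1.])))
cs=eyes.get_calibration("side")
a=eyes.capture("side")[:,:,::-1]; cv2.imwrite("pics/s7.png",a); b=eyes.capture("top")[:,:,::-1]; cv2.imwrite("pics/t7.png",b)
# predicted bar ends for flap angles; darkness along the predicted bar line in each view
for n,c,im in (("side",cs,a),("top",ct,b)):
    g=im.max(2).astype(float)
    out=[]
    for f in np.arange(0,.5,.025):
        L=[P(125-185*np.sin(f),y,55+185*np.cos(f)) for y in np.linspace(-40,55,30)]
        q=np.round(proj(c,np.array(L))).astype(int); out.append((round(f,3),int(np.median(g[q[:,1],q[:,0]]))))
    print(n,out)
```

```text
t 22.25 uyw [-19.3 148.4 198.8] turn norm [ 0.2868  0.0062 -0.0019] minrows 2.0038741149922132 | then shift norm [-0.171   0.0358 -0.2904] minrows 2.7109774342849797
[ 1.5916539   0.65005087 -1.2631376   2.10530436 -0.26855353  0.88737782
  1.81424859]
mug [ 0.38728655 -0.21155791  0.09      ]
side [(np.float64(0.0), 201), (np.float64(0.025), 190), (np.float64(0.05), 177), (np.float64(0.075), 176), (np.float64(0.1), 151), (np.float64(0.125), 104), (np.float64(0.15), 97), (np.float64(0.175), 192), (np.float64(0.2), 192), (np.float64(0.225), 192), (np.float64(0.25), 192), (np.float64(0.275), 192), (np.float64(0.3), 192), (np.float64(0.325), 192), (np.float64(0.35), 191), (np.float64(0.375), 191), (np.float64(0.4), 190), (np.float64(0.425), 192), (np.float64(0.45), 193), (np.float64(0.475), 194)]
top [(np.float64(0.0), 216), (np.float64(0.025), 200), (np.float64(0.05), 208), (np.float64(0.075), 187), (np.float64(0.1), 106), (np.float64(0.125), 104), (np.float64(0.15), 119), (np.float64(0.175), 180), (np.float64(0.2), 183), (np.float64(0.225), 190), (np.float64(0.25), 180), (np.float64(0.275), 189), (np.float64(0.3), 188), (np.float64(0.325), 222), (np.float64(0.35), 225), (np.float64(0.375), 225), (np.float64(0.4), 225), (np.float64(0.425), 225), (np.float64(0.45), 225), (np.float64(0.475), 224)]
```

Emit:
play_rows([
  {"dx": 0, "dy": 0, "dz": 0, "ax": 0.0956, "ay": 0.002, "az": 0, "fingers": -1},
  {"dx": 0, "dy": 0, "dz": 0, "ax": 0.0956, "ay": 0.002, "az": 0, "fingers": -1},
  {"dx": 0, "dy": 0, "dz": 0, "ax": 0.0956, "ay": 0.002, "az": 0, "fingers": -1},
  {"dx": -0.043, "dy": 0.009, "dz": -0.073, "ax": 0, "ay": 0, "az": 0, "fingers": -1},
  {"dx": -0.043, "dy": 0.009, "dz": -0.073, "ax": 0, "ay": 0, "az": 0, "fingers": -1},
  {"dx": -0.043, "dy": 0.009, "dz": -0.073, "ax": 0, "ay": 0, "az": 0, "fingers": -1},
  {"dx": -0.042, "dy": 0.009, "dz": -0.073, "ax": 0, "ay": 0, "az": 0, "fingers": -1},
  {"dx": 0, "dy": 0, "dz": 0, "ax": 0, "ay": 0, "az": 0, "fingers": -1},
])

```text
time_s: 23.15
ee_pos: [0.4807, -0.1105, 0.336]
eef_rot: [2.615, -0.0, 2.833]
contact_force: [-0.6, 0.5, -0.4]
width: 0.092
finger_force: 0.0
```

Run:
```python
from h import *
plan(P(101,7.5,312),tool(np.pi/2,0)); print(here()[0]["joint_positions"])
```

```text
t 23.15 uyw [ -2.1  79.1 314.2] turn norm [ 0.0026 -0.0019  0.0032] minrows 0.031875767363653065 | then shift norm [-0.1789  0.2578  0.0054] minrows 2.5105985971825
[ 1.46823962  0.40022431 -1.21666601  1.80363298 -0.16440684  1.1822936
  1.60608307]
```

Emit:
play_rows([
  {"dx": -0.06, "dy": 0.086, "dz": 0.0018, "ax": 0, "ay": 0, "az": 0, "fingers": -1},
  {"dx": -0.06, "dy": 0.086, "dz": 0.0018, "ax": 0, "ay": 0, "az": 0, "fingers": -1},
  {"dx": -0.06, "dy": 0.086, "dz": 0.0018, "ax": 0, "ay": 0, "az": 0, "fingers": -1},
  {"dx": 0, "dy": 0, "dz": 0, "ax": 0, "ay": 0, "az": 0, "fingers": -1},
  {"dx": 0, "dy": 0, "dz": 0, "ax": 0, "ay": 0, "az": 0, "fingers": -1},
])

```text
time_s: 23.65
ee_pos: [0.5734, -0.0428, 0.3822]
eef_rot: [2.616, -0.007, 2.839]
contact_force: [-0.5, 0.4, 0.3]
width: 0.0919
finger_force: 0.0
```

Run:
```python
from h import *
from cell import eyes
plan(P(101,7.5,226),tool(np.pi/2,0)); print(here()[0]["joint_positions"])
c=eyes.get_calibration("wrist"); g=eyes.capture("wrist").max(2).astype(float)
for f in np.arange(.02,.26,.02):
    q=np.round(proj(c,np.array([P(125-185*np.sin(f),y,55+185*np.cos(f)) for y in np.linspace(-40,55,30)]))).astype(int)
    q=q[(q[:,1]<360)&(q[:,1]>=0)&(q[:,0]>=0)&(q[:,0]<640)]; print(round(f,2),len(q),np.median(g[q[:,1],q[:,0]]) if len(q) else None)
```

```text
t 23.65 uyw [101.4  11.7 307.7] turn norm [ 0.0021 -0.0103  0.0048] minrows 0.08053697347305742 | then shift norm [-0.0104 -0.0011  0.2042] minrows 1.6355843794882048
[ 1.15571882  0.45562751 -1.15006368  1.61639037 -0.1058008   1.20758164
  1.37113367]
0.02 30 125.0
0.04 30 166.0
0.06 30 150.0
0.08 30 145.0
0.1 30 126.5
0.12 30 93.0
0.14 30 81.0
0.16 30 155.0
0.18 30 166.0
0.2 30 165.5
0.22 30 165.0
0.24 30 166.0
```

Emit:
play_rows([
  {"dx": -0.01, "dy": -0.001, "dz": 0.07, "ax": 0, "ay": 0, "az": 0, "fingers": -1},
  {"dx": 0, "dy": 0, "dz": 0.07, "ax": 0, "ay": 0, "az": 0, "fingers": -1},
  {"dx": 0, "dy": 0, "dz": 0.05, "ax": 0, "ay": 0, "az": 0, "fingers": -1},
  {"dx": 0, "dy": 0, "dz": 0.01, "ax": 0, "ay": 0, "az": 0, "fingers": -1},
  {"dx": 0, "dy": 0, "dz": 0, "ax": 0, "ay": 0, "az": 0, "fingers": -1},
])

```text
time_s: 24.2
ee_pos: [0.5889, -0.0096, 0.3134]
eef_rot: [2.616, -0.007, 2.833]
contact_force: [-0.2, 0.4, -0.3]
width: 0.0918
finger_force: 0.0
```

Emit:
play_rows([
  {"dx": 0, "dy": 0, "dz": 0, "ax": 0, "ay": 0, "az": 0, "fingers": 1},
  {"dx": 0, "dy": 0, "dz": 0, "ax": 0, "ay": 0, "az": 0, "fingers": 1},
  {"dx": 0, "dy": 0, "dz": 0, "ax": 0, "ay": 0, "az": 0, "fingers": 1},
  {"dx": 0, "dy": 0, "dz": 0, "ax": 0, "ay": 0, "az": 0, "fingers": 1},
  {"dx": 0, "dy": 0, "dz": 0, "ax": 0, "ay": 0, "az": 0, "fingers": 1},
  {"dx": 0, "dy": 0, "dz": 0, "ax": 0, "ay": 0, "az": 0, "fingers": 1},
  {"dx": 0, "dy": 0, "dz": 0, "ax": 0, "ay": 0, "az": 0, "fingers": 1},
  {"dx": 0, "dy": 0, "dz": 0, "ax": 0, "ay": 0, "az": 0, "fingers": 1},
  {"dx": 0, "dy": 0, "dz": 0, "ax": 0, "ay": 0, "az": 0, "fingers": 1},
  {"dx": 0, "dy": 0, "dz": 0, "ax": 0, "ay": 0, "az": 0, "fingers": 1},
  {"dx": 0, "dy": 0, "dz": 0, "ax": 0, "ay": 0, "az": 0, "fingers": 1},
], squeeze=10)

```text
time_s: 25.3
ee_pos: [0.5899, -0.0085, 0.3145]
eef_rot: [2.616, -0.004, 2.834]
contact_force: [0.8, 1.2, 0.3]
width: 0.0096
finger_force: 10.0
```

Run:
```python
from h import *
plan(P(101,7.5,228.4),tool(np.pi/2,0)); print(here()[0]["joint_positions"])
f=np.linspace(.13,1.56,25); du=-185*np.diff(np.sin(f))/400; dw=185*np.diff(np.cos(f))/400
print([(round(a,4),round(-b,4)) for a,b in zip(du,dw)])
```

```text
t 25.3 uyw [100.2   6.5 230.2] turn norm [ 0.0023 -0.0058  0.0016] minrows 0.04480688440903614 | then shift norm [0.0025 0.002  0.0045] minrows 0.044078519572997826
[ 1.05340353  0.51497026 -1.10531445  1.7019775  -0.05887565  1.04533473
  1.32786131]
[(np.float64(-0.0272), np.float64(0.0044)), (np.float64(-0.0269), np.float64(0.006)), (np.float64(-0.0265), np.float64(0.0076)), (np.float64(-0.026), np.float64(0.0092)), (np.float64(-0.0254), np.float64(0.0107)), (np.float64(-0.0247), np.float64(0.0122)), (np.float64(-0.0239), np.float64(0.0136)), (np.float64(-0.0231), np.float64(0.015)), (np.float64(-0.0222), np.float64(0.0164)), (np.float64(-0.0211), np.float64(0.0177)), (np.float64(-0.0201), np.float64(0.0189)), (np.float64(-0.0189), np.float64(0.0201)), (np.float64(-0.0177), np.float64(0.0211)), (np.float64(-0.0164), np.float64(0.0222)), (np.float64(-0.015), np.float64(0.0231)), (np.float64(-0.0136), np.float64(0.0239)), (np.float64(-0.0122), np.float64(0.0247)), (np.float64(-0.0107), np.float64(0.0254)), (np.float64(-0.0091), np.float64(0.026)), (np.float64(-0.0076), np.float64(0.0265)), (np.float64(-0.006), np.float64(0.0269)), (np.float64(-0.0044), np.float64(0.0272)), (np.float64(-0.0028), np.float64(0.0274)), (np.float64(-0.0011), np.float64(0.0275))]
```

Emit:
play_rows([
  {"dx": 0, "dy": -0.0272, "dz": 0.0044, "ax": 0, "ay": 0, "az": 0, "fingers": 1},
  {"dx": 0, "dy": -0.0269, "dz": 0.006, "ax": 0, "ay": 0, "az": 0, "fingers": 1},
  {"dx": 0, "dy": -0.0265, "dz": 0.0076, "ax": 0, "ay": 0, "az": 0, "fingers": 1},
  {"dx": 0, "dy": -0.026, "dz": 0.0092, "ax": 0, "ay": 0, "az": 0, "fingers": 1},
  {"dx": 0, "dy": -0.0254, "dz": 0.0107, "ax": 0, "ay": 0, "az": 0, "fingers": 1},
  {"dx": 0, "dy": -0.0247, "dz": 0.0122, "ax": 0, "ay": 0, "az": 0, "fingers": 1},
  {"dx": 0, "dy": -0.0239, "dz": 0.0136, "ax": 0, "ay": 0, "az": 0, "fingers": 1},
  {"dx": 0, "dy": -0.0231, "dz": 0.015, "ax": 0, "ay": 0, "az": 0, "fingers": 1},
  {"dx": 0, "dy": -0.0222, "dz": 0.0164, "ax": 0, "ay": 0, "az": 0, "fingers": 1},
  {"dx": 0, "dy": -0.0211, "dz": 0.0177, "ax": 0, "ay": 0, "az": 0, "fingers": 1},
  {"dx": 0, "dy": -0.0201, "dz": 0.0189, "ax": 0, "ay": 0, "az": 0, "fingers": 1},
  {"dx": 0, "dy": -0.0189, "dz": 0.0201, "ax": 0, "ay": 0, "az": 0, "fingers": 1},
])

```text
time_s: 26.5
ee_pos: [0.5686, -0.0742, 0.2036]
eef_rot: [2.616, -0.004, 2.834]
contact_force: [-0.1, 1.6, 1.2]
width: 0.0094
finger_force: 10.0
```

Run:
```python
from h import *
f=.13+12*(1.43/24)
plan(P(125-185*np.sin(f),7.5,45+185*np.cos(f)),tool(np.pi/2,0)); print(here()[0]["joint_positions"])
```

```text
t 26.5 uyw [-15.    6.6 168.7] turn norm [ 0.0019 -0.0056  0.0014] minrows 0.04235739310745415 | then shift norm [0.0023 0.0042 0.0022] minrows 0.04211720348262986
[ 1.10972188  0.64427638 -1.02760831  1.80701247  0.02190607  0.90677543
  1.45022473]
```

Emit:
play_rows([
  {"dx": 0, "dy": -0.0175, "dz": 0.0211, "ax": 0, "ay": 0, "az": 0, "fingers": 1},
  {"dx": 0, "dy": -0.016, "dz": 0.0222, "ax": 0, "ay": 0, "az": 0, "fingers": 1},
  {"dx": 0, "dy": -0.0147, "dz": 0.0231, "ax": 0, "ay": 0, "az": 0, "fingers": 1},
  {"dx": 0, "dy": -0.0133, "dz": 0.0239, "ax": 0, "ay": 0, "az": 0, "fingers": 1},
  {"dx": 0, "dy": -0.0119, "dz": 0.0247, "ax": 0, "ay": 0, "az": 0, "fingers": 1},
  {"dx": 0, "dy": -0.0104, "dz": 0.0254, "ax": 0, "ay": 0, "az": 0, "fingers": 1},
  {"dx": 0, "dy": -0.0088, "dz": 0.026, "ax": 0, "ay": 0, "az": 0, "fingers": 1},
  {"dx": 0, "dy": -0.0073, "dz": 0.0265, "ax": 0, "ay": 0, "az": 0, "fingers": 1},
  {"dx": 0, "dy": -0.0057, "dz": 0.0269, "ax": 0, "ay": 0, "az": 0, "fingers": 1},
  {"dx": 0, "dy": -0.0042, "dz": 0.0272, "ax": 0, "ay": 0, "az": 0, "fingers": 1},
  {"dx": 0, "dy": -0.0027, "dz": 0.0274, "ax": 0, "ay": 0, "az": 0, "fingers": 1},
])

```text
time_s: 27.6
ee_pos: [0.5733, -0.058, 0.0862]
eef_rot: [2.616, -0.004, 2.833]
contact_force: [1.5, 0.2, 1.3]
width: 0.0095
finger_force: 10.0
```

Emit:
play_rows([
  {"dx": 0, "dy": -0.001, "dz": 0.015, "ax": 0, "ay": 0, "az": 0, "fingers": 1},
  {"dx": 0, "dy": 0, "dz": 0.012, "ax": 0, "ay": 0, "az": 0, "fingers": 1},
  {"dx": 0, "dy": 0, "dz": 0, "ax": 0, "ay": 0, "az": 0, "fingers": 1},
  {"dx": 0, "dy": 0, "dz": 0, "ax": 0, "ay": 0, "az": 0, "fingers": 1},
])

```text
time_s: 28.0
ee_pos: [0.5747, -0.0533, 0.0773]
eef_rot: [2.616, -0.004, 2.834]
contact_force: [4.5, 2.4, -1.2]
width: 0.0096
finger_force: 10.0
```

Run:
```python
from h import *
plan(P(-60,7.5,45),tool(np.pi/2,0)); print(here()[0]["joint_positions"])
```

```text
t 28.0 uyw [-59.4   7.2  48.5] turn norm [ 0.002  -0.0054  0.0018] minrows 0.042278476352901544 | then shift norm [ 0.0007 -0.0016  0.0087] minrows 0.07067579496797433
[ 0.98424135  0.8048765  -0.90054604  1.88226097  0.12024868  0.67165788
  1.43937589]
```

Emit:
play_rows([
  {"dx": 0, "dy": 0, "dz": 0.006, "ax": 0, "ay": 0, "az": 0, "fingers": 1},
  {"dx": 0, "dy": 0, "dz": 0.006, "ax": 0, "ay": 0, "az": 0, "fingers": 1},
  {"dx": 0, "dy": 0, "dz": 0.006, "ax": 0, "ay": 0, "az": 0, "fingers": 1},
  {"dx": 0, "dy": 0, "dz": 0, "ax": 0, "ay": 0, "az": 0, "fingers": 1},
  {"dx": 0, "dy": 0, "dz": 0, "ax": 0, "ay": 0, "az": 0, "fingers": 1},
  {"dx": 0, "dy": 0, "dz": 0, "ax": 0, "ay": 0, "az": 0, "fingers": 1},
])

```text
time_s: 28.6
ee_pos: [0.5765, -0.0511, 0.0725]
eef_rot: [2.617, -0.003, 2.833]
contact_force: [-0.6, -2.8, 10.3]
width: 0.0096
finger_force: 10.0
```

Run:
```python
from h import *
plan(P(-60,7.5,45),tool(np.pi/2,0)); s=here()[0]; o,D=deckframe(*np.load("pose.npy")); print(D.T@s["contact_force"])
```

```text
t 28.6 uyw [-59.4   6.2  43. ] turn norm [ 0.0014 -0.0036  0.0014] minrows 0.02900925730812035 | then shift norm [ 0.0032 -0.0015 -0.0051] minrows 0.049318949081330284
[ 2.65669434 -0.2469193  10.3330631 ]
```

Emit:
play_rows([
  {"dx": 0, "dy": 0, "dz": 0, "ax": 0, "ay": 0, "az": 0, "fingers": -1},
  {"dx": 0, "dy": 0, "dz": 0, "ax": 0, "ay": 0, "az": 0, "fingers": -1},
  {"dx": 0, "dy": 0, "dz": 0, "ax": 0, "ay": 0, "az": 0, "fingers": -0.3},
  {"dx": 0, "dy": 0, "dz": 0, "ax": 0, "ay": 0, "az": 0, "fingers": -0.3},
  {"dx": 0, "dy": 0, "dz": -0.04, "ax": 0, "ay": 0, "az": 0, "fingers": -0.3},
  {"dx": 0, "dy": 0, "dz": -0.06, "ax": 0, "ay": 0, "az": 0, "fingers": -0.3},
  {"dx": 0, "dy": 0, "dz": -0.1, "ax": 0, "ay": 0, "az": 0, "fingers": -0.3},
  {"dx": 0, "dy": 0, "dz": -0.1, "ax": 0, "ay": 0, "az": 0, "fingers": -0.3},
  {"dx": 0, "dy": 0, "dz": -0.1, "ax": 0, "ay": 0, "az": 0, "fingers": -0.3},
  {"dx": 0, "dy": 0, "dz": 0, "ax": 0, "ay": 0, "az": 0, "fingers": -0.3},
  {"dx": 0, "dy": 0, "dz": 0, "ax": 0, "ay": 0, "az": 0, "fingers": -0.3},
  {"dx": 0, "dy": 0, "dz": 0, "ax": 0, "ay": 0, "az": 0, "fingers": -0.3},
])

```text
time_s: 29.8
ee_pos: [0.5509, -0.1259, 0.2084]
eef_rot: [2.616, -0.007, 2.835]
contact_force: [0.1, 0.4, 0.0]
width: 0.0595
finger_force: 0.0
```

Run:
```python
from h import *
from cell import eyes
for n in ("side","wrist","top"):
    c=eyes.get_calibration(n); g=eyes.capture(n).max(2).astype(float); out=[]
    for f in np.arange(1.37,1.66,.025):
        q=np.round(proj(c,np.array([P(125-185*np.sin(f),y,55+185*np.cos(f)) for y in np.linspace(-40,55,30)]))).astype(int)
        q=q[(q[:,1]<480)&(q[:,1]>=0)&(q[:,0]>=0)&(q[:,0]<640)]; out.append((round(float(f),3),float(np.median(g[q[:,1],q[:,0]])) if len(q) else None))
    print(n,out)
```

```text
side [(1.37, 76.0), (1.395, 76.0), (1.42, 75.0), (1.445, 75.0), (1.47, 75.0), (1.495, 74.5), (1.52, 74.0), (1.545, 75.0), (1.57, 75.5), (1.595, 75.0), (1.62, 75.0), (1.645, 75.0)]
wrist [(1.37, 97.5), (1.395, 80.0), (1.42, 81.0), (1.445, 82.0), (1.47, 82.0), (1.495, 80.5), (1.52, 80.5), (1.545, 81.0), (1.57, 80.0), (1.595, 80.5), (1.62, 81.0), (1.645, 81.0)]
top [(1.37, 224.5), (1.395, 218.0), (1.42, 197.0), (1.445, 183.0), (1.47, 182.5), (1.495, 218.5), (1.52, 196.0), (1.545, 133.0), (1.57, 108.5), (1.595, 109.0), (1.62, 109.0), (1.645, 142.5)]
```

```bash
python3 -c "
from cell import r; print(r.sign_off())"
```

```text
the job is handed in; nothing more can be done
None
```

I handed the job in at about 30 s of the 72 s allowed: nut slackened, pointer set to the rib (both about 0.22 rad), nut tight, stay unlocked, flap closed and released; no verdict came back, and I didn't check at the end whether the things around it had moved.

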